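# Move the potted cacti to the wintering stand

## Robot

A 6-joint arm with a two-finger parallel gripper is mounted at the origin on the work surface. World frame = base frame: x ahead of the robot, y to its left, z up, the work surface at z = 0. Lengths are in m, angles in rad, forces in N, time in s.
With the tool pointing down it reaches from about 0.325 to 1 m from the base axis. Payload 5.1 kg.
Tool frame: the origin (TCP) lies midway between the tips of the shut fingers; the grasp point (between the pads) lies 19 mm behind it; z points along the fingers, y is the direction in which the jaws open and shut (so a half turn about z gives the same grasp; the last joint's range is limited). The gripper opens to 85 mm and grips with 20 to 120 N. Pads are 22 mm wide; open, the fingers measure 114 mm over their backs; the gripper's body (76 mm by 85 mm) begins 54 mm behind the grasp point. The pads swing forward as they close: fully open they stand 13 mm farther back than shut.
Start: joints at [1.087, 0.124, 1.65, -0, 1.367, -0.083], TCP at [0.254, 0.598, 0.231] pointing down, gripper open.
Joint ranges: [-2.61, 2.61], [-1.02, 2.33], [0.03, 2.71], [-1.35, 4.49], [0.32, 2.68], [-2.91, 2.91]. Speed limits (rad/s): [2.57, 2.57, 3.14, 3.14, 3.14, 3.14].

## Interface

Orientations are given as [roll, pitch, yaw] about the fixed x, y, z axes, in that order (R = Rz(yaw) Ry(pitch) Rx(roll)).
In Python, from rig import status, imaging, order gives the robot as it stands.
- The arm moves only by the tool drive_tool, never from a script. Its argument "targets" is a list of rows, each an object of numbers: "ax", "ay", "az": the turn, a rotation vector about the tool's x, y, z in rad; "dx", "dy", "dz": the shift along the tool's x, y, z in mm; "gripper": the opening, from -1 (shut) to 1 (fully open). A call has 1 to 8 rows; each row shifts and turns the commanded pose from where the row before left it, along the tool's axes as they then stand; what a row does not reach is not made up. A row lasts 1/10 s, in which the tool goes at most 50 mm and 8.59 degrees, less where a joint would pass 70% of its speed; a pose out of reach is approached as far as the arm can. A call is refused whole if a number of a shift passes 50 or a number of a turn 0.15, either way. A call with a gripper value outside its range is refused whole. The fingers move at their own pace and stop on an object; the grip force is fixed at half the most. Time passes only in rows, so rows that do not move let the fingers close. It gives the time, the measured TCP pose, the force and the opening at its end, in the units of the state.
- status.get_state(): the state, without advancing time (a new reading comes with each control period).
- imaging.camera(name): name is "scene" or "side" or "wrist"; returns the picture (400x640x3 uint8, red, green, blue); there is no depth.
- imaging.get_calibration(name): a dict with "vertical_fov" (degrees; the focal length in pixels is half the picture's height over the tangent of half this angle, whatever the lens; pixels are square), "cx", "cy" (the principal point, pixels), "rvec" (rotation vector, rad) and "tvec" (3), from world to camera coordinates, as OpenCV has them; the wrist camera has in their place "T_tool_cam" (4x4, takes a point from camera to tool coordinates, whose origin is the TCP and whose axes are the flange's). Camera axes: x right, y down, z forward; pixel columns grow to the right and rows downward; lengths in m; the calibration is good to about 2 mm. A picture is of the moment at which its call begins: read the wrist's pose just before it. get_calibration takes no time and is no camera call.
- order.hand_in(): hands the job in, once; it reports no verdict.
The state is a dict: "time": time; "q": joint angles; "joint_velocities": joint speeds; "effort": joint torques, N m; "tool_pos": TCP position; "orientation": TCP orientation; "wrist_force": force on the tool from outside, world axes, zero at the start; "moment": the same for the moment, N m; "grip_width": finger opening in m.
Only numpy, scipy, OpenCV 4.12 (cv2) and the standard library are available. Lean on these libraries where they do the work, as an engineer would, in place of code of your own. Each camera call takes 0.05 s, during which the arm holds its last target.

## Task

Take the plant-food tin out of the tray and put it away in the plywood box, then stand every potted cactus upright in the tray. Slide the loaded tray from the pale bench board across the gap until it sits wholly on the dark stand, keeping it flat on the decks all the way: do not lift it, and do not let it dip into the gap. Finally hang the metal saddle tag over the stand's rail, one leg each side, and leave the jar, the can and the brush where they are.

Things in the scene. Friction and masses are not known exactly. Their poses are not given: they have to be found in the camera images.
- tray: grey plastic tray, outside 130 mm (x) by 240 mm (y), thin 4 mm walls, on two round-ended black skids along y; origin under its centre at the bottom of the skids; inner floor 10 mm and wall tops 34 mm above the origin; inside 122 by 232 mm; 0.35 kg empty. It starts flat on the bench board with its y along the board's y. Heavy pots gathered at one end can make it dip into the gap; spread over both ends it slides across level
- bench_board: fixed pale wooden deck, 160 mm (x) by 280 mm (y), flat top 45 mm above the table; origin on the table under its centre; its -y end faces the stand across an open gap of 70 to 90 mm
- stand: fixed dark wooden deck of the same size and height (160 by 280 mm, top 45 mm above the table), lined up with the bench board beyond the gap; origin on the table under its centre, y towards the bench board; a steel rail stands along its far (+x) side
- rail_mid (a point): middle of the stand's round horizontal rail: bar 12 mm thick, 140 mm above the table, along the stand's y, 240 mm between its two end posts, 100 mm to the +x side of the stand's centre; axes as the stand's
- tag: aluminium saddle tag standing on the table like a small tent: two 50 mm wide flared legs with thicker dark hems at the feet (19 mm apart inside at the top, 49 mm between the hems, 69 mm over them), open along its y, joined by a bridge 26 mm wide whose top is 67.5 mm above the foot; on top a black upright grip tab 8 mm thick (x), 40 mm wide (y), from 67.5 to 101.5 mm above the foot; 0.12 kg, heavy at the feet; origin at foot level under its centre, z up
- tag_arch (a point): centre of the underside of the tag's bridge, 63.5 mm above its foot; this rests on top of the bar when the tag hangs over it
- pot1: small squat terracotta-coloured plant pot holding a small ribbed green cactus: 53 mm across its 16 mm tall rim (at 32 to 48 mm above its foot), 47 mm across at the foot; pot 48 mm tall, cactus dome 39 mm across on top, up to 66 mm; about 0.15 kg, heavy at the bottom; origin at the centre of its underside, z up its axis. It stands on the table at the start. May be absent
- pot2: small squat terracotta-coloured plant pot holding a small ribbed green cactus: 53 mm across its 16 mm tall rim (at 32 to 48 mm above its foot), 47 mm across at the foot; pot 48 mm tall, cactus dome 39 mm across on top, up to 66 mm; about 0.15 kg, heavy at the bottom; origin at the centre of its underside, z up its axis. It stands on the table at the start. May be absent
- pot3: small squat terracotta-coloured plant pot holding a small ribbed green cactus: 53 mm across its 16 mm tall rim (at 32 to 48 mm above its foot), 47 mm across at the foot; pot 48 mm tall, cactus dome 39 mm across on top, up to 66 mm; about 0.15 kg, heavy at the bottom; origin at the centre of its underside, z up its axis. It stands on the table at the start. May be absent
- pot4: small squat terracotta-coloured plant pot holding a small ribbed green cactus: 53 mm across its 16 mm tall rim (at 32 to 48 mm above its foot), 47 mm across at the foot; pot 48 mm tall, cactus dome 39 mm across on top, up to 66 mm; about 0.15 kg, heavy at the bottom; origin at the centre of its underside, z up its axis. It stands on the table at the start. May be absent
- tin: round closed steel plant-food tin, 49 mm across its lid, 46 mm across its body, 54 mm tall, lid band from 40 mm up, 0.15 kg; origin at the centre of its underside; it stands inside the tray at the start
- crate: fixed open plywood box on the table, 110 by 110 mm outside, 45 mm tall, walls and floor 6 mm; origin under its centre
- jar: bystander: amber glass jar, 72 mm across, 90 mm tall, on the table
- can: bystander: plain steel can, 80 mm across, 110 mm tall, on the table
- brush: bystander: hand brush lying on the table
Things that resemble listed ones, but are neither listed nor needed, are in the scene too. Leave any blue or purple look-alike of the pot1 alone. Leave any blue or red look-alike of the pot2 alone.

How it is judged:
On the way, in this order (a step that is already met when the one before it is completed fails the run):
1. with the tray still on the bench board, the tin is out of it and every pot present stands upright in it (y of tray in the frame of bench_board above -0.08 m and (x of tin in the frame of tray above 0.07 m or x of tin in the frame of tray below -0.07 m or y of tin in the frame of tray above 0.125 m or y of tin in the frame of tray below -0.125 m) and x of pot1 in the frame of tray between -0.062 and 0.062 m and y of pot1 in the frame of tray between -0.117 and 0.117 m and z of pot1 in the frame of tray between 0.004 and 0.018 m and angle between each of pot1, pot2, pot3, pot4's own z axis and vertical below 0.15 rad and x of pot2 in the frame of tray between -0.062 and 0.062 m and y of pot2 in the frame of tray between -0.117 and 0.117 m and z of pot2 in the frame of tray between 0.004 and 0.018 m and x of pot3 in the frame of tray between -0.062 and 0.062 m and y of pot3 in the frame of tray between -0.117 and 0.117 m and z of pot3 in the frame of tray between 0.004 and 0.018 m and x of pot4 in the frame of tray between -0.062 and 0.062 m and y of pot4 in the frame of tray between -0.117 and 0.117 m and z of pot4 in the frame of tray between 0.004 and 0.018 m), for 0.2 s.
2. the loaded tray has been slid wholly onto the stand, the pots upright in it (x of tray in the frame of stand between -0.022 and 0.022 m and y of tray in the frame of stand between -0.028 and 0.028 m and angle between tray's own z axis and vertical below 0.04 rad and height (world z) of tray between 0.041 and 0.052 m and x of pot1 in the frame of tray between -0.062 and 0.062 m and y of pot1 in the frame of tray between -0.117 and 0.117 m and z of pot1 in the frame of tray between 0.004 and 0.018 m and angle between each of pot1, pot2, pot3, pot4's own z axis and vertical below 0.15 rad and x of pot2 in the frame of tray between -0.062 and 0.062 m and y of pot2 in the frame of tray between -0.117 and 0.117 m and z of pot2 in the frame of tray between 0.004 and 0.018 m and x of pot3 in the frame of tray between -0.062 and 0.062 m and y of pot3 in the frame of tray between -0.117 and 0.117 m and z of pot3 in the frame of tray between 0.004 and 0.018 m and x of pot4 in the frame of tray between -0.062 and 0.062 m and y of pot4 in the frame of tray between -0.117 and 0.117 m and z of pot4 in the frame of tray between 0.004 and 0.018 m), for 0.2 s.
3. the tag hangs over the rail (x of tag_arch in the frame of rail_mid between -0.015 and 0.015 m and y of tag_arch in the frame of rail_mid between -0.1 and 0.1 m and z of tag_arch in the frame of rail_mid between -0.002 and 0.016 m and angle between tag's own z axis and vertical below 0.3 rad), for 0.2 s.
At the end, for the whole second after the job is handed in: Tray flat and wholly on the stand (centre within 28 mm along y, 22 mm along x, in line within 0.15 rad), every pot present upright on its floor, tin in the plywood box, tag resting astride the rail between the posts (arch within 15 mm of the bar, tilt under 0.3 rad); all at rest (all of step 2 and all of step 3 and angle between the y axis of tray and the y axis of stand, either way round below 0.15 rad and horizontal distance between tin and crate below 0.055 m and height (world z) of tin below 0.045 m and linear speed of each of tray, tag, tin, pot1, pot2, pot3, pot4 below 0.02 m/s); the robot touches nothing.
It fails at once if the tray sags into the gap or is tipped (tilt over 0.1 rad, or its underside more than 8 mm below deck level) (angle between tray's own z axis and vertical above 0.1 rad or height (world z) of tray below 0.037 m).
It fails at once if the tray is lifted more than 12 mm off the decks (height (world z) of tray above 0.057 m).
It fails at once if the jar, the can or the brush is moved more than 30 mm (distance of any of jar, can, brush from where it was at the start of the episode above 0.03 m).
Of pot1, pot2, pot3, pot4 only 2 to 4 are there at a start; the rules pass over those that are not, and their reading is None.
At some moment in a run one of pot1, pot2, pot3, pot4, tag, tin may be knocked a few centimetres aside while the robot is not near it.
It also fails if it takes over 210 s, if anything falls off the work surface, if the arm or the gripper's body presses on something with over 40 N, if the wrist force passes 120 N, or if a joint passes its speed limit or range.

## Working session

There is one attempt and no reset: what is moved stays moved. The work goes in short steps, Python scripts to look and compute and a tool call to move; the robot and the scene stay as the last step left them, time stands still between calls to the robot, and variables do not carry over. Pictures are saved under pics/ and viewed, and the job is handed in when it is done.

Besides the shell and the picture viewer there is one more tool, called after "Emit:" as name(argument=value, ...) on one line, values as JSON. drive_tool: Moves the arm, as the interface text tells. Its arguments: {"type":"object","properties":{"targets":{"type":"array","items":{"type":"object","properties":{"ax":{"type":"number"},"ay":{"type":"number"},"az":{"type":"number"},"dx":{"type":"number"},"dy":{"type":"number"},"dz":{"type":"number"},"gripper":{"type":"number"}}}}},"required":["targets"]}

```bash
ls; mkdir -p pics; cat > h.py <<'E'
import numpy as np,cv2
from scipy.spatial.transform import Rotation as R
from rig import status,imaging,order
def cal(n):
    c=imaging.get_calibration(n); return c
def snap(n,f):
    s=status.get_state(); im=imaging.camera(n); cv2.imwrite('pics/'+f,im[:,:,::-1]); return s,im
def Twc(n,s=None):
    c=cal(n); 
    if n=='wrist':
        T=np.eye(4);T[:3,:3]=R.from_euler('xyz',s['orientation']).as_matrix();T[:3,3]=s['tool_pos']
        return T@np.array(c['T_tool_cam'])
    T=np.eye(4);T[:3,:3]=R.from_rotvec(c['rvec']).as_matrix();T[:3,3]=c['tvec'];return np.linalg.inv(T)
def px2w(n,uv,z,s=None):
    c=cal(n);f=200/np.tan(np.radians(c['vertical_fov'])/2);T=Twc(n,s)
    d=T[:3,:3]@np.array([(uv[0]-c['cx'])/f,(uv[1]-c['cy'])/f,1]);o=T[:3,3]
    return o+d*(z-o[2])/d[2]
def w2px(n,p,s=None):
    c=cal(n);f=200/np.tan(np.radians(c['vertical_fov'])/2);T=np.linalg.inv(Twc(n,s))
    q=T[:3,:3]@np.array(p)+T[:3,3];return np.array([c['cx']+f*q[0]/q[2],c['cy']+f*q[1]/q[2]])
E
python3 - <<'E'
from h import *
for n in ['scene','side','wrist']:
    s,im=snap(n,n+'0.png'); print(n,cal(n)); print(Twc(n,s)[:3].round(3).tolist())
print(status.get_state())
E
```

```text
pics
scene {'vertical_fov': 43.08887865736813, 'cx': 318.4832225116767, 'cy': 205.7319868211571, 'rvec': array([ 0.9842372 ,  2.56415136, -0.93097211]), 'tvec': array([ 0.37712793, -0.19842866,  1.89573373])}
[[-0.744, 0.515, -0.426, 1.191], [0.668, 0.57, -0.478, 0.768], [-0.003, -0.641, -0.768, 1.33]]
side {'vertical_fov': 57.18274753202124, 'cx': 318.22496385173406, 'cy': 193.87883771407618, 'rvec': array([ 2.16017952, -0.91717127,  0.3783283 ]), 'tvec': array([-0.34442813,  0.33161423,  0.83450386])}
[[0.7, -0.494, 0.516, -0.026], [-0.714, -0.465, 0.523, -0.528], [-0.018, -0.735, -0.678, 0.803]]
wrist {'vertical_fov': 67.92978061394146, 'cx': 316.9841633449539, 'cy': 197.51597778833252, 'T_tool_cam': array([[ 4.49923019e-04, -9.45128228e-01, -3.26699295e-01,
         8.37890489e-02],
       [ 9.99999832e-01,  5.44252965e-04, -1.97324874e-04,
        -8.16798883e-04],
       [ 3.64304369e-04, -3.26699151e-01,  9.45128315e-01,
        -1.42801682e-01],
       [ 0.00000000e+00,  0.00000000e+00,  0.00000000e+00,
         1.00000000e+00]])}
[[0.39, 0.871, 0.3, 0.176], [0.921, -0.368, -0.129, 0.63], [-0.002, 0.327, -0.945, 0.373]]
{'time': 0.15, 'q': array([ 1.08740737e+00,  1.24368171e-01,  1.65136915e+00, -3.34847202e-06,
        1.36749709e+00, -8.26218445e-02]), 'joint_velocities': array([-0.00077966, -0.00228596, -0.00474361,  0.00093906,  0.00169275,
       -0.0005962 ]), 'effort': array([ 8.22400798e-04, -4.24223936e+01, -3.66014457e+01,  5.42148700e-05,
        4.72781598e-03, -8.56091646e-06]), 'tool_pos': array([0.25339936, 0.59805434, 0.23032184]), 'orientation': array([-3.13995623e+00, -1.32223351e-04,  2.74082611e+00]), 'wrist_force': array([0.26196392, 0.50333776, 0.38474698]), 'moment': array([ 0.00205266, -0.00683879,  0.01520323]), 'grip_width': 0.08525706869847967}
```

View pics/scene0.png

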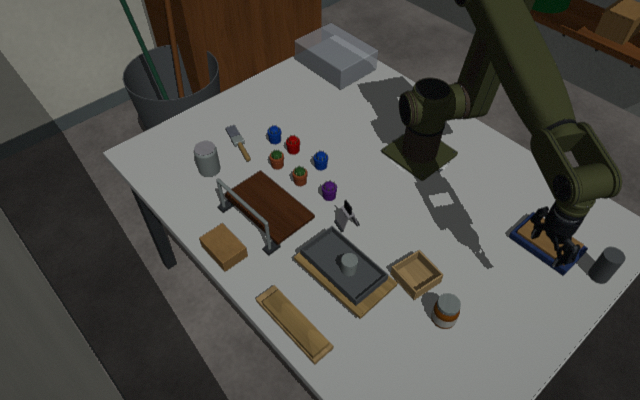

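View pics/side0.png

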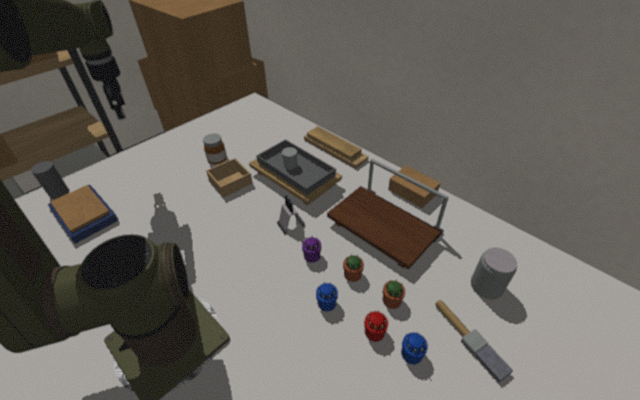

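View pics/wrist0.png

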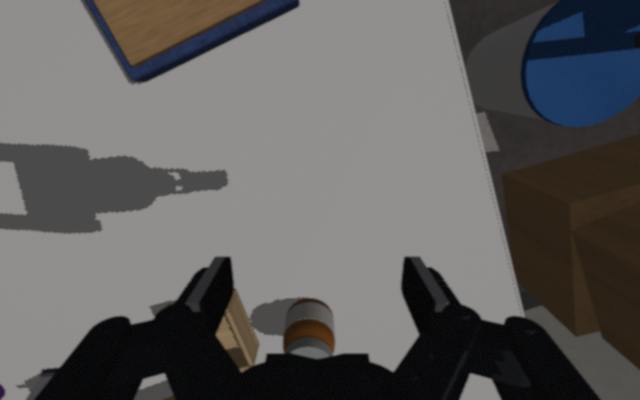

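```bash
python3 - <<'E'
import cv2
a=cv2.imread('pics/scene0.png');b=cv2.imread('pics/side0.png')
cv2.imwrite('pics/c1.png',cv2.resize(a[110:330,190:460],None,fx=2.9,fy=2.7,interpolation=3) if 0 else cv2.resize(a[110:320,190:460],(780,600),interpolation=3))
cv2.imwrite('pics/c2.png',cv2.resize(b[120:370,200:530],(792,600),interpolation=3))
E
```

```text
(no output)
```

View pics/c1.png

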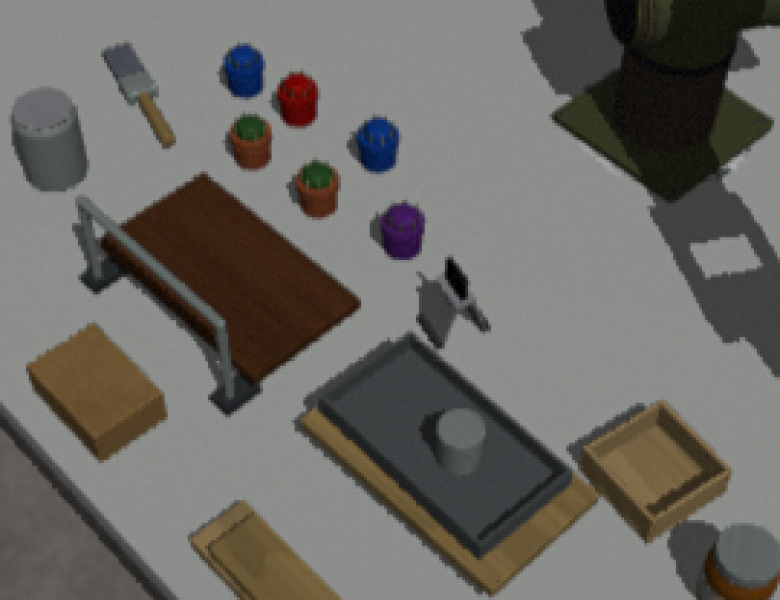

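View pics/c2.png

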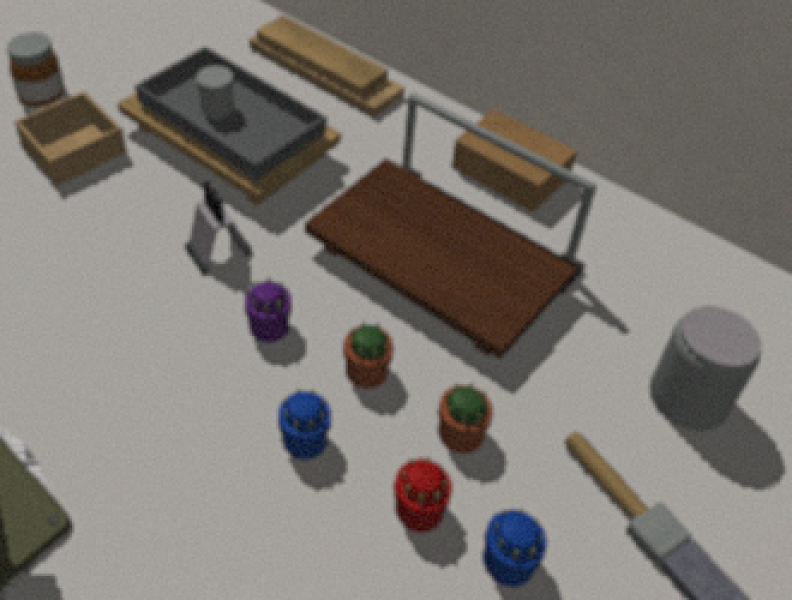

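```bash
python3 - <<'E'
from h import *
S=lambda u,v:(190+u/780*270,110+v/600*210)
D=lambda u,v:(200+u/2.4,120+v/2.4)
def p(n,uvs,z,l):
    f=S if n=='scene' else D
    P=np.array([px2w(n,f(*a),z) for a in uvs]);print(l,n,P[:,:2].round(3).tolist(),'mean',P[:,:2].mean(0).round(4))
p('scene',[(461,428)],.109,'tin');p('side',[(215,77)],.109,'tin')
p('scene',[(250,126),(318,176)],.060,'pots');p('side',[(466,404),(369,342)],.060,'pots')
p('scene',[(313,402),(412,335),(572,472),(482,550)],.079,'tray')
p('side',[(138,92),(205,50),(325,122),(255,172)],.079,'tray')
p('scene',[(205,175),(360,300),(257,380),(103,240)],.045,'stand')
p('side',[(307,230),(388,163),(582,270),(500,350)],.045,'stand')
p('scene',[(661,402),(731,468),(650,540),(581,470)],.045,'crate')
p('side',[(17,128),(78,95),(124,133),(60,170)],.045,'crate')
p('scene',[(456,279)],.0845,'tag');p('side',[(213,203)],.0845,'tag')
p('scene',[(80,202),(222,326)],.14,'rail');p('side',[(411,99),(592,187)],.14,'rail')
p('scene',[(300,420),(600,496),(492,592)],.045,'bench');p('side',[(120,107),(258,196),(340,138)],.045,'bench')
E
```

```text
tin scene [[0.582, 0.218]] mean [0.5822 0.2183]
tin side [[0.58, 0.212]] mean [0.5802 0.2117]
pots scene [[0.437, -0.302], [0.43, -0.18]] mean [ 0.4335 -0.2411]
pots side [[0.43, -0.31], [0.421, -0.194]] mean [ 0.4255 -0.2521]
tray scene [[0.658, 0.079], [0.522, 0.083], [0.522, 0.317], [0.651, 0.32]] mean [0.5883 0.1997]
tray side [[0.511, 0.295], [0.641, 0.303], [0.638, 0.066], [0.508, 0.063]] mean [0.5745 0.1817]
stand scene [[0.522, -0.285], [0.513, -0.012], [0.67, -0.003], [0.675, -0.281]] mean [ 0.5951 -0.1448]
stand side [[0.504, -0.028], [0.663, -0.022], [0.672, -0.297], [0.516, -0.293]] mean [ 0.589  -0.1598]
crate scene [[0.369, 0.308], [0.379, 0.411], [0.505, 0.411], [0.495, 0.309]] mean [0.437  0.3599]
crate side [[0.372, 0.391], [0.474, 0.391], [0.466, 0.276], [0.363, 0.277]] mean [0.4188 0.3336]
tag scene [[0.435, 0.061]] mean [0.4353 0.0608]
tag side [[0.433, 0.056]] mean [0.4328 0.0557]
rail scene [[0.7, -0.266], [0.692, -0.023]] mean [ 0.6956 -0.1449]
rail side [[0.687, -0.031], [0.698, -0.271]] mean [ 0.6923 -0.151 ]
bench scene [[0.669, 0.069], [0.504, 0.344], [0.662, 0.347]] mean [0.6115 0.253 ]
bench side [[0.498, 0.325], [0.505, 0.056], [0.658, 0.056]] mean [0.5534 0.1459]
```

Emit:
drive_tool(targets=[{"az": -0.1, "dz": -20}, {"az": -0.1, "dz": -20}, {"az": -0.1, "dz": -20}, {"az": -0.1, "dz": -20}])

```text
validation failed for argument at $.ta...
```

Emit:
drive_tool(targets=[{"dx": -35, "dy": -40}, {"dx": -35, "dy": -45}, {"dx": -35, "dy": -45}, {"dx": -35, "dy": -45}, {"dx": -35, "dy": -45}, {"dx": -35, "dy": -45}, {"dx": -35, "dy": -45}, {"dx": -35, "dy": -45}])

```text
validation failed for argument at $.ta...
```

Emit:
drive_tool(targets=[{"dx": -5, "dy": -25}, {}])

```text
validation failed for argument at $.ta...
```

```bash
python3 - <<'E'
from h import *
s,im=snap('wrist','w1.png');print(s['time'],s['tool_pos'],s['orientation']);np.save('w1.npy',np.r_[s['tool_pos'],s['orientation']])
E
```

```text
0.15 [0.25339936 0.59805434 0.23032184] [-3.13995623e+00 -1.32223351e-04  2.74082611e+00]
```

View pics/w1.png

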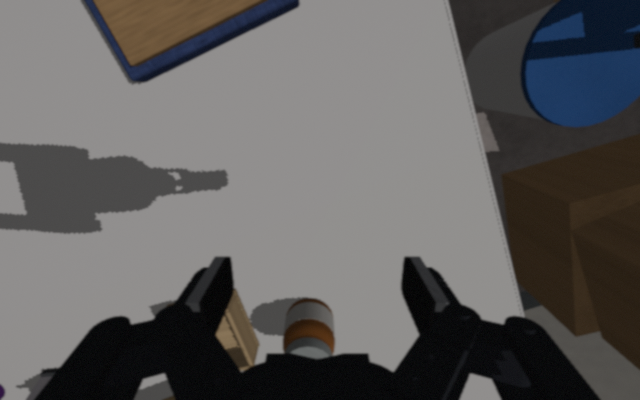

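Emit:
drive_tool(targets=[{"ax": 0, "ay": 0, "az": -0.1, "dx": 0, "dy": 0, "dz": -20, "gripper": 1}, {"ax": 0, "ay": 0, "az": -0.1, "dx": 0, "dy": 0, "dz": -20, "gripper": 1}, {"ax": 0, "ay": 0, "az": -0.1, "dx": 0, "dy": 0, "dz": -20, "gripper": 1}, {"ax": 0, "ay": 0, "az": -0.1, "dx": 0, "dy": 0, "dz": -20, "gripper": 1}])

```text
time: 0.6
tool_pos: [0.2535, 0.5983, 0.3117]
orientation: [-3.141, -0.0, -3.138]
wrist_force: [0.4, -0.4, -0.1]
grip_width: 0.0851
```

Emit:
drive_tool(targets=[{"ax": 0, "ay": 0, "az": 0, "dx": -35, "dy": -45, "dz": 0, "gripper": 1}, {"ax": 0, "ay": 0, "az": 0, "dx": -35, "dy": -45, "dz": 0, "gripper": 1}, {"ax": 0, "ay": 0, "az": 0, "dx": -35, "dy": -45, "dz": 0, "gripper": 1}, {"ax": 0, "ay": 0, "az": 0, "dx": -35, "dy": -45, "dz": 0, "gripper": 1}, {"ax": 0, "ay": 0, "az": 0, "dx": -35, "dy": -45, "dz": 0, "gripper": 1}, {"ax": 0, "ay": 0, "az": 0, "dx": -35, "dy": -45, "dz": 0, "gripper": 1}, {"ax": 0, "ay": 0, "az": 0, "dx": -35, "dy": -45, "dz": 0, "gripper": 1}, {"ax": 0, "ay": 0, "az": 0, "dx": -35, "dy": -45, "dz": 0, "gripper": 1}])

```text
time: 1.4
tool_pos: [0.4998, 0.2807, 0.3113]
orientation: [3.141, 0.0, 3.141]
wrist_force: [0.2, 0.0, -0.2]
grip_width: 0.0852
```

Emit:
drive_tool(targets=[{"ax": 0, "ay": 0, "az": 0, "dx": -10, "dy": -25, "dz": 0, "gripper": 1}, {"ax": 0, "ay": 0, "az": 0, "dx": 0, "dy": 0, "dz": 0, "gripper": 1}, {"ax": 0, "ay": 0, "az": 0, "dx": 0, "dy": 0, "dz": 0, "gripper": 1}])

```text
time: 1.7
tool_pos: [0.5089, 0.2572, 0.3111]
orientation: [3.141, -0.001, 3.14]
wrist_force: [0.2, 0.2, 0.4]
grip_width: 0.0855
```

```bash
python3 - <<'E'
from h import *
s,im=snap('wrist','w2.png');print(s['time'],s['tool_pos'],s['orientation']);np.save('w2.npy',np.r_[s['tool_pos'],s['orientation']])
E
```

```text
1.7 [0.50893988 0.25723213 0.31113045] [ 3.14124010e+00 -5.29211697e-04  3.13950811e+00]
```

View pics/w2.png

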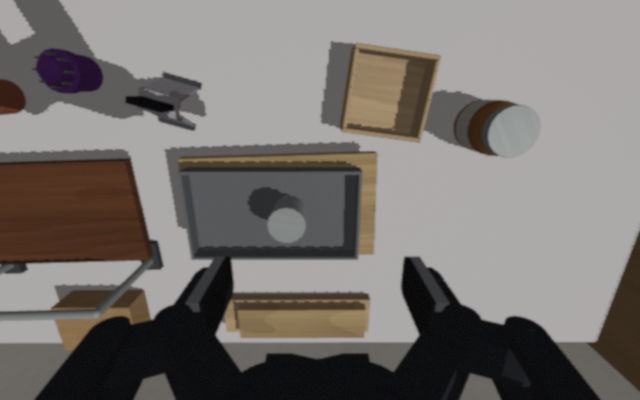

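```bash
python3 - <<'E'
import cv2
a=cv2.imread('pics/w2.png')
cv2.imwrite('pics/c3.png',cv2.resize(a[30:270,120:440],(800,600),interpolation=3))
E
```

```text
(no output)
```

View pics/c3.png

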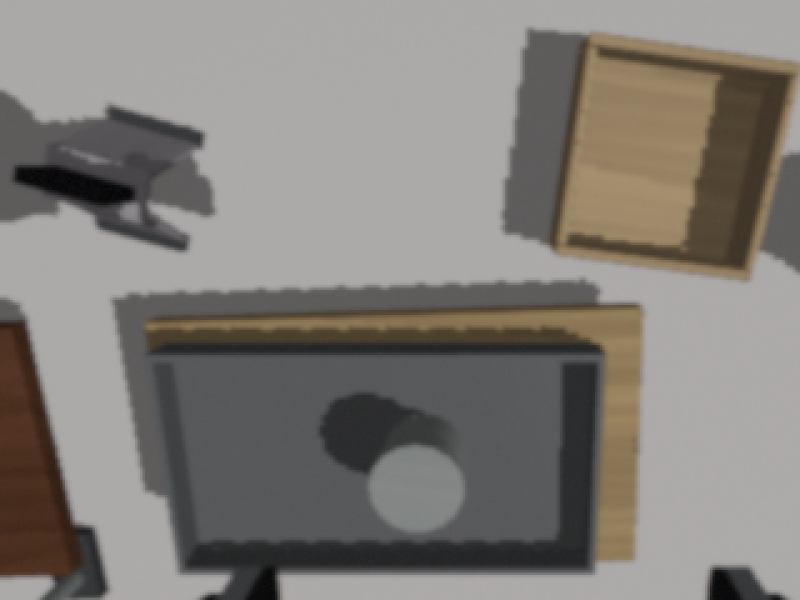

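```bash
cat >> h.py <<'E'
def ld(f):
    a=np.load(f);return dict(tool_pos=a[:3],orientation=a[3:])
def pw(s,uvs,z,l,x0,y0,k):
    P=np.array([px2w('wrist',(x0+u/k,y0+v/k),z,s) for u,v in uvs])[:,:2];print(l,P.round(3).tolist(),'mean',P.mean(0).round(4),'edges',[round(float(np.degrees(np.arctan2(*(P[(i+1)%len(P)]-P[i])[::-1]))),1) for i in range(len(P))],'len',[round(float(np.linalg.norm(P[(i+1)%len(P)]-P[i])),3) for i in range(len(P))])
    return P
E
python3 - <<'E'
from h import *
s=ld('w2.npy');a=(120,30,2.5)
pw(s,[(147,351),(605,351),(594,573),(181,573)],.079,'tray',*a)
pw(s,[(416,488)],.109,'tin',*a)
pw(s,[(589,37),(798,68),(750,278),(556,249)],.045,'crate',*a)
pw(s,[(15,175),(135,192)],.1015,'tabtop',*a)
pw(s,[(107,109),(204,137),(188,246),(98,224)],.004,'tagfeet',*a)
pw(s,[(641,307),(634,560)],.045,'bench',*a)
pw(s,[(24,323),(78,575)],.045,'stand',*a)
E
```

```text
tray [[0.517, 0.077], [0.517, 0.315], [0.648, 0.314], [0.648, 0.077]] mean [0.5825 0.1957] edges [89.9, -0.0, -90.1, 179.8] len [0.237, 0.131, 0.238, 0.131]
tin [[0.581, 0.217]] mean [0.581  0.2173] edges [0.0] len [0.0]
crate [[0.366, 0.304], [0.38, 0.41], [0.485, 0.397], [0.469, 0.291]] mean [0.425  0.3504] edges [82.4, -6.8, -98.4, 172.5] len [0.106, 0.105, 0.108, 0.104]
tabtop [[0.43, 0.041], [0.437, 0.094]] mean [0.4334 0.0674] edges [82.0, -98.0] len [0.054, 0.054]
tagfeet [[0.396, 0.04], [0.411, 0.093], [0.471, 0.076], [0.459, 0.024]] mean [0.4341 0.0582] edges [74.3, -15.9, -104.0, 165.7] len [0.055, 0.063, 0.053, 0.065]
bench [[0.501, 0.339], [0.659, 0.344]] mean [0.5799 0.3414] edges [2.1, -177.9] len [0.159, 0.159]
stand [[0.509, -0.005], [0.669, -0.005]] mean [ 0.5892 -0.0049] edges [0.2, -179.8] len [0.16, 0.16]
```

Emit:
drive_tool(targets=[{"ax": 0, "ay": 0, "az": 0, "dx": -36, "dy": -20, "dz": 20, "gripper": 1}, {"ax": 0, "ay": 0, "az": 0, "dx": -36, "dy": -20, "dz": 20, "gripper": 1}, {"ax": 0, "ay": 0, "az": 0, "dx": 0, "dy": 0, "dz": 45, "gripper": 1}, {"ax": 0, "ay": 0, "az": 0, "dx": 0, "dy": 0, "dz": 45, "gripper": 1}, {"ax": 0, "ay": 0, "az": 0, "dx": 0, "dy": 0, "dz": 40, "gripper": 1}, {"ax": 0, "ay": 0, "az": 0, "dx": 0, "dy": 0, "dz": 35, "gripper": 1}, {"ax": 0, "ay": 0, "az": 0, "dx": 0, "dy": 0, "dz": 28, "gripper": 1}, {"ax": 0, "ay": 0, "az": 0, "dx": 0, "dy": 0, "dz": 0, "gripper": 1}])

```text
time: 2.55
tool_pos: [0.5765, 0.218, 0.0728]
orientation: [-3.139, -0.01, -3.14]
wrist_force: [-0.7, -0.2, -0.5]
grip_width: 0.0852
```

```bash
python3 - <<'E'
from h import *
s,im=snap('wrist','w3.png');print(s['time'],s['tool_pos'],s['orientation'])
E
```

```text
2.55 [0.57650205 0.21802897 0.07281554] [-3.13907682 -0.00986976 -3.14014094]
```

View pics/w3.png

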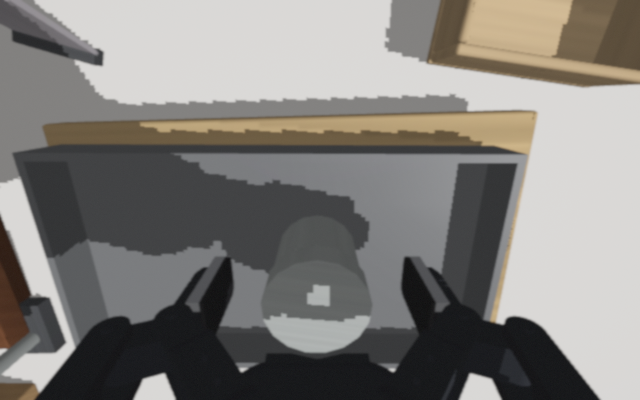

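Emit:
drive_tool(targets=[{"ax": 0, "ay": 0, "az": 0, "dx": -2, "dy": 0, "dz": -2, "gripper": -1}, {"ax": 0, "ay": 0, "az": 0, "dx": 0, "dy": 0, "dz": 0, "gripper": -1}, {"ax": 0, "ay": 0, "az": 0, "dx": 0, "dy": 0, "dz": 0, "gripper": -1}, {"ax": 0, "ay": 0, "az": 0, "dx": 0, "dy": 0, "dz": 0, "gripper": -1}, {"ax": 0, "ay": 0, "az": 0, "dx": 0, "dy": 0, "dz": 0, "gripper": -1}, {"ax": 0, "ay": 0, "az": 0, "dx": 0, "dy": 0, "dz": 0, "gripper": -1}])

```text
time: 3.2
tool_pos: [0.5848, 0.2182, 0.0837]
orientation: [3.14, 0.005, 3.141]
wrist_force: [-0.8, -0.0, 5.6]
grip_width: 0.0468
```

Emit:
drive_tool(targets=[{"ax": 0, "ay": 0, "az": 0, "dx": 0, "dy": 0, "dz": -15, "gripper": -1}, {"ax": 0, "ay": 0, "az": 0, "dx": 0, "dy": 0, "dz": -30, "gripper": -1}, {"ax": 0, "ay": 0, "az": 0, "dx": 0, "dy": 0, "dz": -35, "gripper": -1}, {"ax": 0, "ay": 0, "az": 0, "dx": 20, "dy": 15, "dz": -20, "gripper": -1}, {"ax": 0, "ay": 0, "az": 0, "dx": 40, "dy": 35, "dz": 0, "gripper": -1}, {"ax": 0, "ay": 0, "az": 0, "dx": 45, "dy": 40, "dz": 0, "gripper": -1}, {"ax": 0, "ay": 0, "az": 0, "dx": 43, "dy": 40, "dz": 0, "gripper": -1}, {"ax": 0, "ay": 0, "az": -0.11, "dx": 0, "dy": 0, "dz": 0, "gripper": -1}])

```text
time: 4.0
tool_pos: [0.4474, 0.3359, 0.1813]
orientation: [3.14, -0.001, -3.024]
wrist_force: [-0.0, -1.4, -1.4]
grip_width: 0.0469
```

Emit:
drive_tool(targets=[{"ax": 0, "ay": 0, "az": 0, "dx": 0, "dy": 0, "dz": 0, "gripper": -1}, {"ax": 0, "ay": 0, "az": 0, "dx": 0, "dy": 0, "dz": 0, "gripper": -1}])

```text
time: 4.2
tool_pos: [0.4517, 0.3326, 0.1811]
orientation: [3.141, 0.001, -3.035]
wrist_force: [0.6, -0.1, -1.9]
grip_width: 0.047
```

```bash
python3 - <<'E'
from h import *
s,im=snap('wrist','w4.png');print(s['time'],s['tool_pos'],s['orientation']);np.save('w4.npy',np.r_[s['tool_pos'],s['orientation']])
E
```

```text
4.2 [0.45167825 0.33263173 0.18112706] [ 3.14142406e+00  1.01425565e-03 -3.03464385e+00]
```

View pics/w4.png

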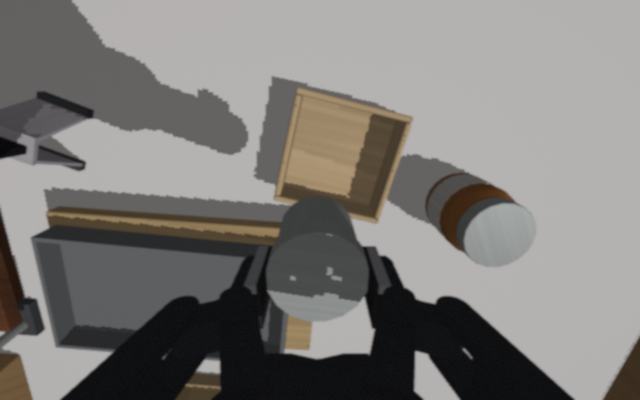

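```bash
python3 - <<'E'
from h import *
s=ld('w4.npy')
pw(s,[(297,89),(412,119),(378,221),(276,196)],.045,'crate',0,0,1)
E
```

```text
crate [[0.365, 0.305], [0.379, 0.411], [0.483, 0.398], [0.467, 0.292]] mean [0.4235 0.3514] edges [82.3, -7.3, -98.5, 173.1] len [0.107, 0.104, 0.106, 0.102]
```

Emit:
drive_tool(targets=[{"ax": 0, "ay": 0, "az": 0.12, "dx": 0, "dy": 0, "dz": 0, "gripper": -1}, {"ax": 0, "ay": 0, "az": 0.12, "dx": 0, "dy": 0, "dz": 0, "gripper": -1}, {"ax": 0, "ay": 0, "az": 0, "dx": 15, "dy": 7, "dz": 0, "gripper": -1}, {"ax": 0, "ay": 0, "az": 0, "dx": 15, "dy": 7, "dz": 0, "gripper": -1}, {"ax": 0, "ay": 0, "az": 0, "dx": 0, "dy": 0, "dz": 35, "gripper": -1}, {"ax": 0, "ay": 0, "az": 0, "dx": 0, "dy": 0, "dz": 35, "gripper": -1}, {"ax": 0, "ay": 0, "az": 0, "dx": 0, "dy": 0, "dz": 0, "gripper": -1}])

```text
time: 4.95
tool_pos: [0.4191, 0.3486, 0.1048]
orientation: [-3.134, -0.009, 3.012]
wrist_force: [-1.2, -0.7, -2.4]
grip_width: 0.0467
```

```bash
python3 - <<'E'
from h import *
s,im=snap('wrist','w5.png');print(s['time'],s['tool_pos'],s['orientation'])
E
```

```text
4.95 [0.41911069 0.34857894 0.10480312] [-3.1342871  -0.00856644  3.01205504]
```

View pics/w5.png

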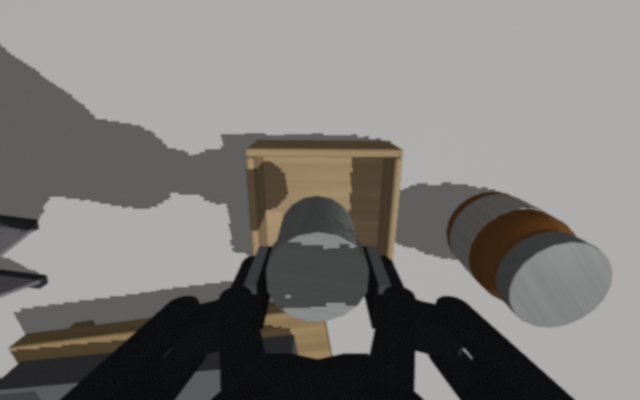

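Emit:
drive_tool(targets=[{"ax": 0, "ay": 0, "az": 0, "dx": 0, "dy": 0, "dz": 25, "gripper": -1}, {"ax": 0, "ay": 0, "az": 0, "dx": 0, "dy": 0, "dz": 25, "gripper": -1}, {"ax": 0, "ay": 0, "az": 0, "dx": 0, "dy": 0, "dz": 15, "gripper": -1}, {"ax": 0, "ay": 0, "az": 0, "dx": 0, "dy": 0, "dz": 5, "gripper": -1}, {"ax": 0, "ay": 0, "az": 0, "dx": 0, "dy": 0, "dz": 0, "gripper": -1}, {"ax": 0, "ay": 0, "az": 0, "dx": 0, "dy": 0, "dz": 0, "gripper": -1}])

```text
time: 5.6
tool_pos: [0.4245, 0.3513, 0.0419]
orientation: [3.14, 0.002, 3.011]
wrist_force: [0.5, 1.2, -1.1]
grip_width: 0.0469
```

Emit:
drive_tool(targets=[{"ax": 0, "ay": 0, "az": 0, "dx": 0, "dy": 0, "dz": 4, "gripper": -1}, {"ax": 0, "ay": 0, "az": 0, "dx": 0, "dy": 0, "dz": 2, "gripper": -1}, {"ax": 0, "ay": 0, "az": 0, "dx": 0, "dy": 0, "dz": 0, "gripper": -1}])

```text
time: 5.9
tool_pos: [0.4238, 0.3509, 0.0348]
orientation: [3.141, 0.001, 3.011]
wrist_force: [0.2, 0.1, -0.7]
grip_width: 0.0473
```

Emit:
drive_tool(targets=[{"ax": 0, "ay": 0, "az": 0, "dx": 0, "dy": 0, "dz": 0, "gripper": 0.4}, {"ax": 0, "ay": 0, "az": 0, "dx": 0, "dy": 0, "dz": 0, "gripper": 0.4}, {"ax": 0, "ay": 0, "az": 0, "dx": 0, "dy": 0, "dz": 0, "gripper": 0.4}, {"ax": 0, "ay": 0, "az": 0, "dx": 0, "dy": 0, "dz": -15, "gripper": 0.4}, {"ax": 0, "ay": 0, "az": 0, "dx": 0, "dy": 0, "dz": -40, "gripper": 0.4}, {"ax": 0, "ay": 0, "az": 0, "dx": 0, "dy": 0, "dz": -40, "gripper": 1}, {"ax": 0, "ay": 0, "az": 0, "dx": 0, "dy": 0, "dz": -40, "gripper": 1}, {"ax": 0, "ay": 0, "az": 0, "dx": 0, "dy": 0, "dz": -40, "gripper": 1}])

```text
time: 6.7
tool_pos: [0.4234, 0.3505, 0.2124]
orientation: [3.141, 0.001, 3.011]
wrist_force: [0.7, -0.4, -0.1]
grip_width: 0.0855
```

```bash
python3 - <<'E'
from h import *
s,im=snap('wrist','w6.png');print(s['time'],s['tool_pos'],s['orientation'])
s,im=snap('side','s6.png')
E
```

```text
6.7 [0.42335853 0.35051866 0.2123708 ] [3.14060871e+00 1.11483223e-03 3.01084930e+00]
```

View pics/w6.png

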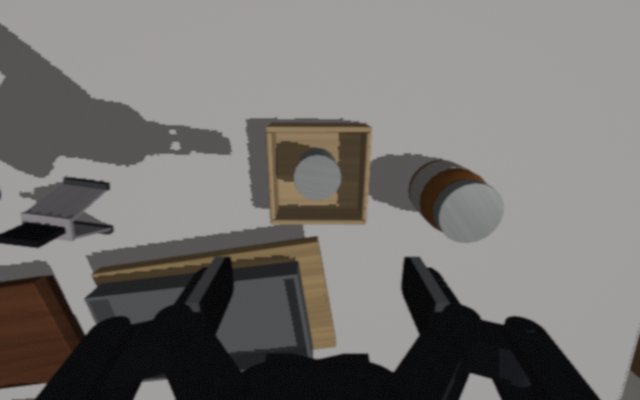

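Emit:
drive_tool(targets=[{"ax": 0, "ay": 0, "az": -0.13, "dx": 0, "dy": 0, "dz": -40, "gripper": 1}, {"ax": 0, "ay": 0, "az": 0, "dx": 0, "dy": -30, "dz": -40, "gripper": 1}, {"ax": 0, "ay": 0, "az": 0, "dx": 0, "dy": -45, "dz": -10, "gripper": 1}, {"ax": 0, "ay": 0, "az": 0, "dx": 0, "dy": -45, "dz": 0, "gripper": 1}, {"ax": 0, "ay": 0, "az": 0, "dx": 0, "dy": -45, "dz": 0, "gripper": 1}, {"ax": 0, "ay": 0, "az": 0, "dx": 0, "dy": -45, "dz": 0, "gripper": 1}, {"ax": 0, "ay": 0, "az": 0, "dx": 0, "dy": -45, "dz": 0, "gripper": 1}, {"ax": 0, "ay": 0, "az": 0, "dx": 0, "dy": -45, "dz": 0, "gripper": 1}])

```text
time: 7.6
tool_pos: [0.4226, 0.0489, 0.2998]
orientation: [-3.142, 0.001, 3.141]
wrist_force: [0.9, -0.0, 0.5]
grip_width: 0.0851
```

Emit:
drive_tool(targets=[{"ax": 0, "ay": 0, "az": 0, "dx": 0, "dy": -45, "dz": 0, "gripper": 1}, {"ax": 0, "ay": 0, "az": 0, "dx": 0, "dy": -45, "dz": 0, "gripper": 1}, {"ax": 0, "ay": 0, "az": 0, "dx": 0, "dy": -45, "dz": 0, "gripper": 1}, {"ax": 0, "ay": 0, "az": 0, "dx": 0, "dy": -45, "dz": 0, "gripper": 1}, {"ax": 0, "ay": 0, "az": 0, "dx": 0, "dy": -45, "dz": 0, "gripper": 1}, {"ax": 0, "ay": 0, "az": 0, "dx": 0, "dy": -20, "dz": 0, "gripper": 1}, {"ax": 0, "ay": 0, "az": 0, "dx": 0, "dy": 0, "dz": 0, "gripper": 1}, {"ax": 0, "ay": 0, "az": 0, "dx": 0, "dy": 0, "dz": 0, "gripper": 1}])

```text
time: 8.4
tool_pos: [0.4228, -0.1943, 0.2994]
orientation: [3.141, -0.0, 3.14]
wrist_force: [-0.4, 0.5, -0.3]
grip_width: 0.0854
```

```bash
python3 - <<'E'
from h import *
s,im=snap('wrist','w7.png');print(s['time'],s['tool_pos'],s['orientation']);np.save('w7.npy',np.r_[s['tool_pos'],s['orientation']])
E
```

```text
8.4 [ 0.42277466 -0.19427113  0.29941618] [ 3.14095448e+00 -1.21684646e-04  3.13985685e+00]
```

View pics/w7.png

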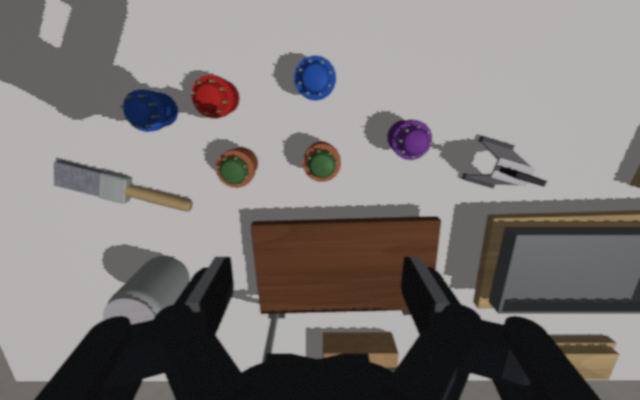

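```bash
python3 - <<'E'
import cv2
a=cv2.imread('pics/w7.png')
cv2.imwrite('pics/c7.png',cv2.resize(a[110:330,190:480],(791,600),interpolation=3))
from h import *
s=ld('w7.npy')
pw(s,[(322,164),(236,170),(316,77),(410,139),(213,97),(150,108)],.06,'tops',0,0,1)
pw(s,[(190,204)],.01,'brush',0,0,1)
E
```

```text
tops [[0.424, -0.189], [0.432, -0.302], [0.318, -0.196], [0.392, -0.077], [0.341, -0.322], [0.354, -0.401]] mean [ 0.3768 -0.2477] edges [-86.0, 137.1, 58.4, -101.8, -80.9, 71.6] len [0.114, 0.155, 0.14, 0.251, 0.08, 0.224]
brush [[0.498, -0.392]] mean [ 0.4983 -0.3923] edges [0.0] len [0.0]
```

View pics/c7.png

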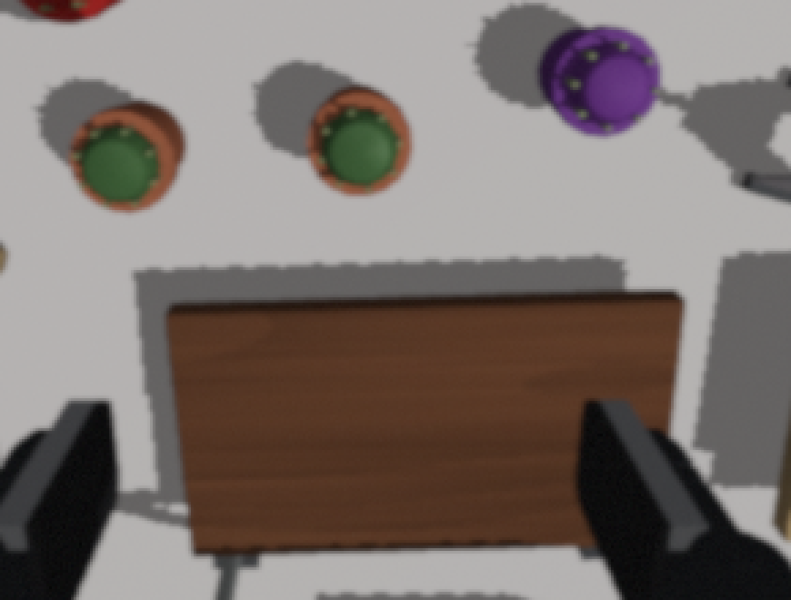

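Emit:
drive_tool(targets=[{"ax": 0, "ay": 0, "az": 0, "dx": -1, "dy": 5, "dz": 40, "gripper": 1}, {"ax": 0, "ay": 0, "az": 0, "dx": 0, "dy": 0, "dz": 45, "gripper": 1}, {"ax": 0, "ay": 0, "az": 0, "dx": 0, "dy": 0, "dz": 45, "gripper": 1}, {"ax": 0, "ay": 0, "az": 0, "dx": 0, "dy": 0, "dz": 40, "gripper": 1}, {"ax": 0, "ay": 0, "az": 0, "dx": 0, "dy": 0, "dz": 30, "gripper": 1}, {"ax": 0, "ay": 0, "az": 0, "dx": 0, "dy": 0, "dz": 0, "gripper": 1}, {"ax": 0, "ay": 0, "az": 0, "dx": 0, "dy": 0, "dz": 0, "gripper": 1}])

```text
time: 9.15
tool_pos: [0.4244, -0.1886, 0.1]
orientation: [3.142, 0.0, -3.141]
wrist_force: [-0.1, 0.9, 0.4]
grip_width: 0.0851
```

```bash
python3 - <<'E'
from h import *
s,im=snap('wrist','w8.png');print(s['time'],s['tool_pos'],s['orientation'])
E
```

```text
9.15 [ 0.4243727  -0.18855266  0.09996856] [ 3.14151063e+00  3.65361302e-05 -3.14066835e+00]
```

View pics/w8.png

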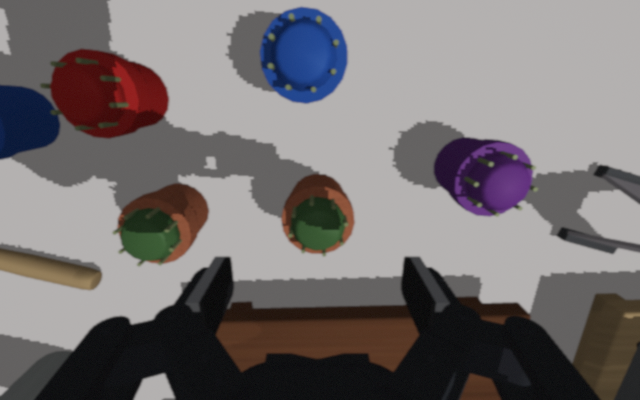

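```bash
python3 - <<'E'
from h import *
s=status.get_state()
for n,uv in [('A',(319,222)),('B',(151,235))]: print(n,px2w('wrist',uv,.06,s))
E
```

```text
A [ 0.42243697 -0.18901021  0.06      ]
B [ 0.43240089 -0.30442614  0.06      ]
```

Emit:
drive_tool(targets=[{"ax": 0, "ay": 0, "az": 0, "dx": 0, "dy": 0, "dz": 35, "gripper": 1}, {"ax": 0, "ay": 0, "az": 0, "dx": 0, "dy": 0, "dz": 30, "gripper": 1}, {"ax": 0, "ay": 0, "az": 0, "dx": 0, "dy": 0, "dz": 17, "gripper": 1}, {"ax": 0, "ay": 0, "az": 0, "dx": 0, "dy": 0, "dz": 0, "gripper": 1}, {"ax": 0, "ay": 0, "az": 0, "dx": 0, "dy": 0, "dz": 0, "gripper": 1}])

```text
time: 9.7
tool_pos: [0.4257, -0.1902, 0.0196]
orientation: [-3.14, 0.003, 3.141]
wrist_force: [0.5, -0.1, 0.1]
grip_width: 0.0855
```

Emit:
drive_tool(targets=[{"ax": 0, "ay": 0, "az": 0, "dx": 1, "dy": 0, "dz": 0, "gripper": -1}, {"ax": 0, "ay": 0, "az": 0, "dx": 0, "dy": 0, "dz": 0, "gripper": -1}, {"ax": 0, "ay": 0, "az": 0, "dx": 0, "dy": 0, "dz": 0, "gripper": -1}, {"ax": 0, "ay": 0, "az": 0, "dx": 0, "dy": 0, "dz": 0, "gripper": -1}, {"ax": 0, "ay": 0, "az": 0, "dx": 0, "dy": 0, "dz": 0, "gripper": -1}, {"ax": 0, "ay": 0, "az": 0, "dx": 0, "dy": 0, "dz": 0, "gripper": -1}])

```text
time: 10.3
tool_pos: [0.4245, -0.1902, 0.0194]
orientation: [-3.14, 0.003, 3.141]
wrist_force: [-0.7, 2.5, 6.8]
grip_width: 0.0511
```

Emit:
drive_tool(targets=[{"ax": 0, "ay": 0, "az": 0, "dx": 0, "dy": 0, "dz": -10, "gripper": -1}, {"ax": 0, "ay": 0, "az": 0, "dx": 0, "dy": 0, "dz": -30, "gripper": -1}, {"ax": 0, "ay": 0, "az": 0, "dx": 0, "dy": 0, "dz": -40, "gripper": -1}, {"ax": 0, "ay": 0, "az": 0, "dx": 0, "dy": 0, "dz": -45, "gripper": -1}, {"ax": 0, "ay": 0, "az": 0, "dx": 0, "dy": 0, "dz": -45, "gripper": -1}, {"ax": 0, "ay": 0, "az": 0, "dx": 0, "dy": 0, "dz": -30, "gripper": -1}, {"ax": 0, "ay": 0, "az": 0, "dx": 0, "dy": 0, "dz": 0, "gripper": -1}])

```text
time: 11.0
tool_pos: [0.4254, -0.1909, 0.2238]
orientation: [-3.136, 0.01, 3.141]
wrist_force: [0.1, -0.5, -1.7]
grip_width: 0.0511
```

Emit:
drive_tool(targets=[{"ax": 0, "ay": 0, "az": 0, "dx": -15, "dy": 35, "dz": 0, "gripper": -1}, {"ax": 0, "ay": 0, "az": 0, "dx": -15, "dy": 40, "dz": 0, "gripper": -1}, {"ax": 0, "ay": 0, "az": 0, "dx": -15, "dy": 40, "dz": 0, "gripper": -1}, {"ax": 0, "ay": 0, "az": 0, "dx": -15, "dy": 40, "dz": 0, "gripper": -1}, {"ax": 0, "ay": 0, "az": 0, "dx": -15, "dy": 40, "dz": 0, "gripper": -1}, {"ax": 0, "ay": 0, "az": 0, "dx": -15, "dy": 40, "dz": 0, "gripper": -1}, {"ax": 0, "ay": 0, "az": 0, "dx": -15, "dy": 40, "dz": 0, "gripper": -1}, {"ax": 0, "ay": 0, "az": 0, "dx": -15, "dy": 40, "dz": 0, "gripper": -1}])

```text
time: 11.8
tool_pos: [0.5424, 0.1271, 0.2151]
orientation: [-3.141, -0.003, 3.141]
wrist_force: [1.0, 0.0, -0.6]
grip_width: 0.0513
```

Emit:
drive_tool(targets=[{"ax": 0, "ay": 0, "az": 0, "dx": -15, "dy": 40, "dz": 0, "gripper": -1}, {"ax": 0, "ay": 0, "az": 0, "dx": -12, "dy": 40, "dz": 0, "gripper": -1}, {"ax": 0, "ay": 0, "az": 0, "dx": -10, "dy": 40, "dz": 0, "gripper": -1}, {"ax": 0, "ay": 0, "az": 0, "dx": 0, "dy": 12, "dz": 0, "gripper": -1}, {"ax": 0, "ay": 0, "az": 0, "dx": 0, "dy": 0, "dz": 0, "gripper": -1}, {"ax": 0, "ay": 0, "az": 0, "dx": 0, "dy": 0, "dz": 0, "gripper": -1}])

```text
time: 12.4
tool_pos: [0.5795, 0.2565, 0.2159]
orientation: [-3.14, -0.002, 3.141]
wrist_force: [0.0, -0.3, -1.6]
grip_width: 0.0513
```

```bash
python3 - <<'E'
from h import *
s,im=snap('wrist','w9.png');print(s['time'],s['tool_pos'],s['orientation']);np.save('w9.npy',np.r_[s['tool_pos'],s['orientation']])
E
```

```text
12.4 [0.57953947 0.25645302 0.21591032] [-3.14007048e+00 -2.27462826e-03  3.14075090e+00]
```

View pics/w9.png

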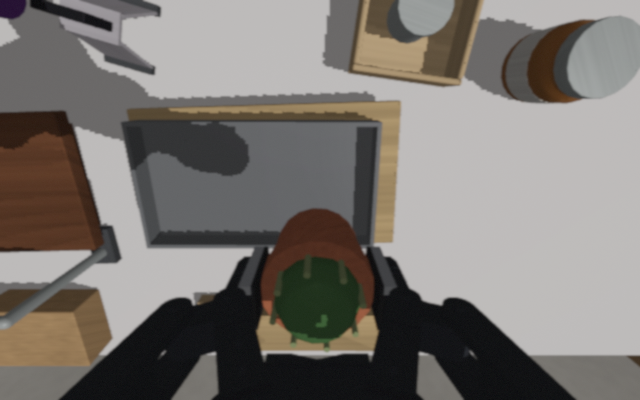

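```bash
python3 - <<'E'
from h import *
s=ld('w9.npy')
pw(s,[(124,123),(381,121),(375,247),(149,248)],.079,'tray',0,0,1)
pw(s,[(401,101),(394,241)],.045,'bench',0,0,1)
E
```

```text
tray [[0.519, 0.078], [0.518, 0.314], [0.647, 0.317], [0.648, 0.077]] mean [0.5831 0.1964] edges [90.4, 1.2, -89.7, 179.7] len [0.236, 0.129, 0.239, 0.129]
bench [[0.501, 0.34], [0.657, 0.346]] mean [0.5791 0.3427] edges [2.2, -177.8] len [0.157, 0.157]
```

Emit:
drive_tool(targets=[{"ax": 0, "ay": 0, "az": 0, "dx": -3, "dy": 0, "dz": 30, "gripper": -1}, {"ax": 0, "ay": 0, "az": 0, "dx": 0, "dy": 0, "dz": 35, "gripper": -1}, {"ax": 0, "ay": 0, "az": 0, "dx": 0, "dy": 0, "dz": 35, "gripper": -1}, {"ax": 0, "ay": 0, "az": 0, "dx": 0, "dy": 0, "dz": 20, "gripper": -1}, {"ax": 0, "ay": 0, "az": 0, "dx": 0, "dy": 0, "dz": 10, "gripper": -1}, {"ax": 0, "ay": 0, "az": 0, "dx": 0, "dy": 0, "dz": 0, "gripper": -1}, {"ax": 0, "ay": 0, "az": 0, "dx": 0, "dy": 0, "dz": 0, "gripper": -1}])

```text
time: 13.15
tool_pos: [0.5843, 0.257, 0.0888]
orientation: [3.141, 0.002, 3.14]
wrist_force: [-0.1, 0.1, -1.4]
grip_width: 0.0511
```

Emit:
drive_tool(targets=[{"ax": 0, "ay": 0, "az": 0, "dx": 0, "dy": 0, "dz": 8, "gripper": -1}, {"ax": 0, "ay": 0, "az": 0, "dx": 0, "dy": 0, "dz": 5, "gripper": -1}, {"ax": 0, "ay": 0, "az": 0, "dx": 0, "dy": 0, "dz": 0, "gripper": -1}, {"ax": 0, "ay": 0, "az": 0, "dx": 0, "dy": 0, "dz": 0, "gripper": -1}])

```text
time: 13.55
tool_pos: [0.5834, 0.2575, 0.0744]
orientation: [3.142, 0.0, 3.141]
wrist_force: [-0.8, -0.4, -1.2]
grip_width: 0.0511
```

Release.

Emit:
drive_tool(targets=[{"ax": 0, "ay": 0, "az": 0, "dx": 0, "dy": 0, "dz": 0, "gripper": 0.6}, {"ax": 0, "ay": 0, "az": 0, "dx": 0, "dy": 0, "dz": 0, "gripper": 0.6}, {"ax": 0, "ay": 0, "az": 0, "dx": 0, "dy": 0, "dz": 0, "gripper": 0.6}, {"ax": 0, "ay": 0, "az": 0, "dx": 0, "dy": 0, "dz": -15, "gripper": 0.6}, {"ax": 0, "ay": 0, "az": 0, "dx": 0, "dy": 0, "dz": -40, "gripper": 0.6}, {"ax": 0, "ay": 0, "az": 0, "dx": 0, "dy": 0, "dz": -45, "gripper": 0.6}, {"ax": 0, "ay": 0, "az": 0, "dx": 0, "dy": 0, "dz": -45, "gripper": 0.6}, {"ax": 0, "ay": 0, "az": 0, "dx": 0, "dy": 0, "dz": 0, "gripper": 0.6}])

```text
time: 14.35
tool_pos: [0.5876, 0.2589, 0.2306]
orientation: [3.136, 0.016, 3.141]
wrist_force: [1.4, -0.2, 0.5]
grip_width: 0.0682
```

```bash
python3 - <<'E'
from h import *
s,im=snap('wrist','w10.png');print(s['time'],s['tool_pos'],s['orientation'])
E
```

```text
14.35 [0.58755978 0.25893049 0.23062099] [3.13608553 0.01589151 3.14083138]
```

View pics/w10.png

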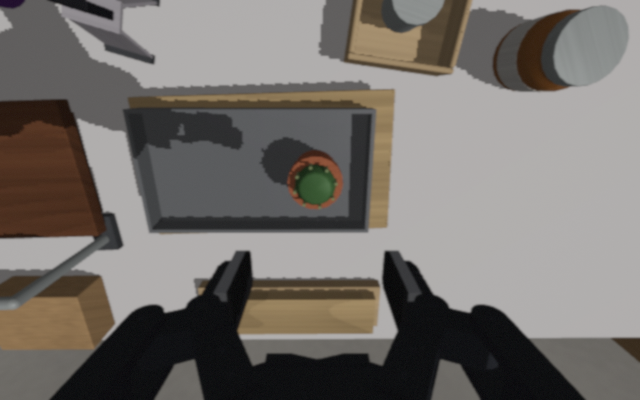

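Emit:
drive_tool(targets=[{"ax": 0, "ay": 0, "az": 0, "dx": 10, "dy": -30, "dz": 0, "gripper": 1}, {"ax": 0, "ay": 0, "az": 0, "dx": 12, "dy": -40, "dz": 0, "gripper": 1}, {"ax": 0, "ay": 0, "az": 0, "dx": 12, "dy": -40, "dz": 0, "gripper": 1}, {"ax": 0, "ay": 0, "az": 0, "dx": 12, "dy": -40, "dz": 0, "gripper": 1}, {"ax": 0, "ay": 0, "az": 0, "dx": 12, "dy": -40, "dz": 0, "gripper": 1}, {"ax": 0, "ay": 0, "az": 0, "dx": 12, "dy": -40, "dz": 0, "gripper": 1}, {"ax": 0, "ay": 0, "az": 0, "dx": 12, "dy": -40, "dz": 0, "gripper": 1}, {"ax": 0, "ay": 0, "az": 0, "dx": 12, "dy": -40, "dz": 0, "gripper": 1}])

```text
time: 15.2
tool_pos: [0.4878, -0.0538, 0.2186]
orientation: [3.141, -0.001, 3.141]
wrist_force: [-0.0, 0.4, 0.5]
grip_width: 0.0849
```

Emit:
drive_tool(targets=[{"ax": 0, "ay": 0, "az": 0, "dx": 12, "dy": -40, "dz": 0, "gripper": 1}, {"ax": 0, "ay": 0, "az": 0, "dx": 12, "dy": -40, "dz": 0, "gripper": 1}, {"ax": 0, "ay": 0, "az": 0, "dx": 12, "dy": -40, "dz": 0, "gripper": 1}, {"ax": 0, "ay": 0, "az": 0, "dx": 12, "dy": -40, "dz": 0, "gripper": 1}, {"ax": 0, "ay": 0, "az": 0, "dx": 9, "dy": -40, "dz": 0, "gripper": 1}, {"ax": 0, "ay": 0, "az": 0, "dx": 0, "dy": -30, "dz": 0, "gripper": 1}, {"ax": 0, "ay": 0, "az": 0, "dx": 0, "dy": 0, "dz": 0, "gripper": 1}, {"ax": 0, "ay": 0, "az": 0, "dx": 0, "dy": 0, "dz": 0, "gripper": 1}])

```text
time: 16.0
tool_pos: [0.4314, -0.2824, 0.2185]
orientation: [3.14, -0.001, 3.139]
wrist_force: [-0.3, 0.4, 0.6]
grip_width: 0.0854
```

```bash
python3 - <<'E'
from h import *
s,im=snap('wrist','w11.png');print(s['time'],s['tool_pos'],s['orientation']);np.save('w11.npy',np.r_[s['tool_pos'],s['orientation']])
E
```

```text
16.0 [ 0.43136019 -0.28241767  0.2185239 ] [ 3.14009507e+00 -1.31033929e-03  3.13939505e+00]
```

View pics/w11.png

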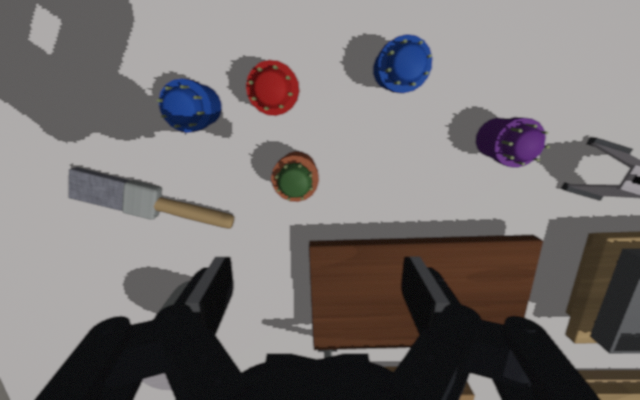

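```bash
python3 - <<'E'
from h import *
s=ld('w11.npy')
print(px2w('wrist',(295,181),.06,s),px2w('wrist',(232,222),.01,s))
pw(s,[(309,240),(541,235),(525,346),(313,350)],.045,'stand',0,0,1)
E
```

```text
[ 0.4326542  -0.30636571  0.06      ] [ 0.50142162 -0.392736    0.01      ]
stand [[0.509, -0.293], [0.504, -0.019], [0.671, -0.0], [0.677, -0.289]] mean [ 0.5902 -0.1503] edges [91.2, 6.5, -88.8, -178.7] len [0.274, 0.168, 0.289, 0.168]
```

Emit:
drive_tool(targets=[{"ax": 0, "ay": 0, "az": 0, "dx": -1, "dy": -23, "dz": 10, "gripper": 1}, {"ax": 0, "ay": 0, "az": 0, "dx": 0, "dy": 0, "dz": 40, "gripper": 1}, {"ax": 0, "ay": 0, "az": 0, "dx": 0, "dy": 0, "dz": 45, "gripper": 1}, {"ax": 0, "ay": 0, "az": 0, "dx": 0, "dy": 0, "dz": 45, "gripper": 1}, {"ax": 0, "ay": 0, "az": 0, "dx": 0, "dy": 0, "dz": 35, "gripper": 1}, {"ax": 0, "ay": 0, "az": 0, "dx": 0, "dy": 0, "dz": 20, "gripper": 1}, {"ax": 0, "ay": 0, "az": 0, "dx": 0, "dy": 0, "dz": 5, "gripper": 1}, {"ax": 0, "ay": 0, "az": 0, "dx": 0, "dy": 0, "dz": 0, "gripper": 1}])

```text
time: 16.85
tool_pos: [0.4329, -0.3042, 0.0188]
orientation: [3.14, -0.001, -3.141]
wrist_force: [0.3, 0.3, 0.8]
grip_width: 0.0856
```

```bash
python3 - <<'E'
from h import *
s,im=snap('wrist','w12.png');print(s['time'],s['tool_pos'],s['orientation'])
E
```

```text
16.85 [ 0.43285512 -0.30416931  0.01882616] [ 3.14041939e+00 -1.21679788e-03 -3.14092215e+00]
```

View pics/w12.png

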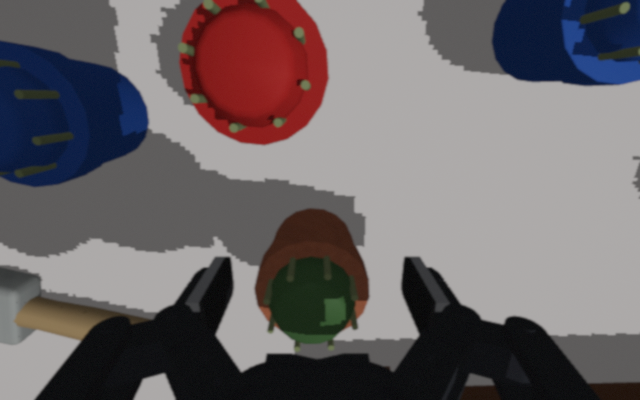

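Emit:
drive_tool(targets=[{"ax": 0, "ay": 0, "az": 0, "dx": 0, "dy": -1, "dz": 0, "gripper": -1}, {"ax": 0, "ay": 0, "az": 0, "dx": 0, "dy": 0, "dz": 0, "gripper": -1}, {"ax": 0, "ay": 0, "az": 0, "dx": 0, "dy": 0, "dz": 0, "gripper": -1}, {"ax": 0, "ay": 0, "az": 0, "dx": 0, "dy": 0, "dz": 0, "gripper": -1}, {"ax": 0, "ay": 0, "az": 0, "dx": 0, "dy": 0, "dz": 0, "gripper": -1}, {"ax": 0, "ay": 0, "az": 0, "dx": 0, "dy": 0, "dz": 0, "gripper": -1}])

```text
time: 17.5
tool_pos: [0.4342, -0.3074, 0.0215]
orientation: [-3.14, 0.003, 3.141]
wrist_force: [0.2, 1.4, 6.5]
grip_width: 0.0512
```

Emit:
drive_tool(targets=[{"ax": 0, "ay": 0, "az": 0, "dx": 0, "dy": 0, "dz": -10, "gripper": -1}, {"ax": 0, "ay": 0, "az": 0, "dx": 0, "dy": 0, "dz": -30, "gripper": -1}, {"ax": 0, "ay": 0, "az": 0, "dx": 0, "dy": 0, "dz": -40, "gripper": -1}, {"ax": 0, "ay": 0, "az": 0, "dx": 0, "dy": 0, "dz": -45, "gripper": -1}, {"ax": 0, "ay": 0, "az": 0, "dx": 0, "dy": 0, "dz": -45, "gripper": -1}, {"ax": 0, "ay": 0, "az": 0, "dx": 0, "dy": 0, "dz": -30, "gripper": -1}, {"ax": 0, "ay": 0, "az": 0, "dx": 0, "dy": 0, "dz": 0, "gripper": -1}])

```text
time: 18.2
tool_pos: [0.4351, -0.3084, 0.2264]
orientation: [-3.134, 0.009, 3.141]
wrist_force: [0.1, 0.2, -0.9]
grip_width: 0.0508
```

Emit:
drive_tool(targets=[{"ax": 0, "ay": 0, "az": 0, "dx": -13, "dy": 35, "dz": 0, "gripper": -1}, {"ax": 0, "ay": 0, "az": 0, "dx": -14, "dy": 40, "dz": 0, "gripper": -1}, {"ax": 0, "ay": 0, "az": 0, "dx": -14, "dy": 40, "dz": 0, "gripper": -1}, {"ax": 0, "ay": 0, "az": 0, "dx": -14, "dy": 40, "dz": 0, "gripper": -1}, {"ax": 0, "ay": 0, "az": 0, "dx": -14, "dy": 40, "dz": 0, "gripper": -1}, {"ax": 0, "ay": 0, "az": 0, "dx": -14, "dy": 40, "dz": 0, "gripper": -1}, {"ax": 0, "ay": 0, "az": 0, "dx": -14, "dy": 40, "dz": 0, "gripper": -1}, {"ax": 0, "ay": 0, "az": 0, "dx": -14, "dy": 40, "dz": 0, "gripper": -1}])

```text
time: 19.0
tool_pos: [0.5434, 0.0102, 0.2174]
orientation: [3.142, -0.003, 3.141]
wrist_force: [-0.3, -1.1, -1.8]
grip_width: 0.0512
```

Emit:
drive_tool(targets=[{"ax": 0, "ay": 0, "az": 0, "dx": -14, "dy": 40, "dz": 0, "gripper": -1}, {"ax": 0, "ay": 0, "az": 0, "dx": -14, "dy": 40, "dz": 0, "gripper": -1}, {"ax": 0, "ay": 0, "az": 0, "dx": -12, "dy": 40, "dz": 0, "gripper": -1}, {"ax": 0, "ay": 0, "az": 0, "dx": 0, "dy": 5, "dz": 0, "gripper": -1}, {"ax": 0, "ay": 0, "az": 0, "dx": 0, "dy": 0, "dz": 0, "gripper": -1}, {"ax": 0, "ay": 0, "az": 0, "dx": 0, "dy": 0, "dz": 0, "gripper": -1}])

```text
time: 19.6
tool_pos: [0.5834, 0.1326, 0.218]
orientation: [-3.141, -0.002, 3.14]
wrist_force: [0.0, -0.1, -2.2]
grip_width: 0.0512
```

```bash
python3 - <<'E'
from h import *
s,im=snap('wrist','w13.png');print(s['time'],s['tool_pos'],s['orientation']);np.save('w13.npy',np.r_[s['tool_pos'],s['orientation']])
E
```

```text
19.6 [0.58342013 0.13255332 0.21802492] [-3.14071620e+00 -2.25822126e-03  3.14040312e+00]
```

View pics/w13.png

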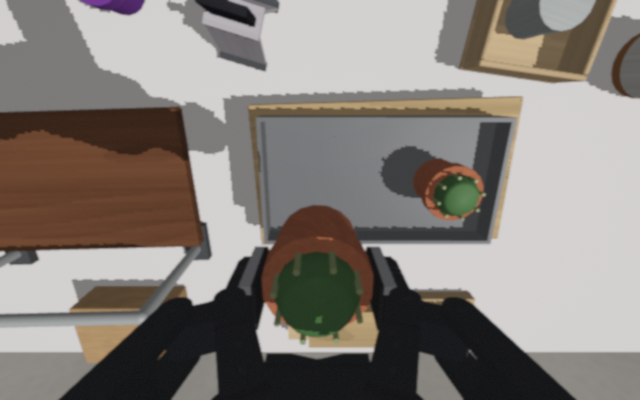

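Emit:
drive_tool(targets=[{"ax": 0, "ay": 0, "az": 0, "dx": 0, "dy": 0, "dz": 30, "gripper": -1}, {"ax": 0, "ay": 0, "az": 0, "dx": 0, "dy": 0, "dz": 35, "gripper": -1}, {"ax": 0, "ay": 0, "az": 0, "dx": 0, "dy": 0, "dz": 35, "gripper": -1}, {"ax": 0, "ay": 0, "az": 0, "dx": 0, "dy": 0, "dz": 20, "gripper": -1}, {"ax": 0, "ay": 0, "az": 0, "dx": 0, "dy": 0, "dz": 10, "gripper": -1}, {"ax": 0, "ay": 0, "az": 0, "dx": 0, "dy": 0, "dz": 0, "gripper": -1}, {"ax": 0, "ay": 0, "az": 0, "dx": 0, "dy": 0, "dz": 0, "gripper": -1}])

```text
time: 20.35
tool_pos: [0.5852, 0.1329, 0.0907]
orientation: [3.141, 0.002, 3.14]
wrist_force: [-0.2, -0.3, -1.6]
grip_width: 0.0512
```

Emit:
drive_tool(targets=[{"ax": 0, "ay": 0, "az": 0, "dx": 0, "dy": 0, "dz": 8, "gripper": -1}, {"ax": 0, "ay": 0, "az": 0, "dx": 0, "dy": 0, "dz": 2, "gripper": -1}, {"ax": 0, "ay": 0, "az": 0, "dx": 0, "dy": 0, "dz": 0, "gripper": -1}, {"ax": 0, "ay": 0, "az": 0, "dx": 0, "dy": 0, "dz": 0, "gripper": -1}])

```text
time: 20.75
tool_pos: [0.5844, 0.1335, 0.0796]
orientation: [3.142, 0.0, 3.141]
wrist_force: [0.1, 0.0, -1.5]
grip_width: 0.0512
```

Emit:
drive_tool(targets=[{"ax": 0, "ay": 0, "az": 0, "dx": 0, "dy": 0, "dz": 3, "gripper": -1}, {"ax": 0, "ay": 0, "az": 0, "dx": 0, "dy": 0, "dz": 0, "gripper": -1}, {"ax": 0, "ay": 0, "az": 0, "dx": 0, "dy": 0, "dz": 0, "gripper": -1}])

```text
time: 21.05
tool_pos: [0.5846, 0.1335, 0.0766]
orientation: [3.141, 0.001, 3.141]
wrist_force: [0.4, -0.0, -0.9]
grip_width: 0.0509
```

Emit:
drive_tool(targets=[{"ax": 0, "ay": 0, "az": 0, "dx": 0, "dy": 0, "dz": 0, "gripper": 0.6}, {"ax": 0, "ay": 0, "az": 0, "dx": 0, "dy": 0, "dz": 0, "gripper": 0.6}, {"ax": 0, "ay": 0, "az": 0, "dx": 0, "dy": 0, "dz": 0, "gripper": 0.6}, {"ax": 0, "ay": 0, "az": 0, "dx": 0, "dy": 0, "dz": -15, "gripper": 0.6}, {"ax": 0, "ay": 0, "az": 0, "dx": 0, "dy": 0, "dz": -40, "gripper": 0.6}, {"ax": 0, "ay": 0, "az": 0, "dx": 0, "dy": 0, "dz": -45, "gripper": 0.6}, {"ax": 0, "ay": 0, "az": 0, "dx": 0, "dy": 0, "dz": -45, "gripper": 0.6}, {"ax": 0, "ay": 0, "az": 0, "dx": 0, "dy": 0, "dz": -30, "gripper": 0.6}])

```text
time: 21.85
tool_pos: [0.5854, 0.1336, 0.2572]
orientation: [3.141, 0.006, 3.141]
wrist_force: [0.8, -0.5, -0.1]
grip_width: 0.0685
```

```bash
python3 - <<'E'
from h import *
s,im=snap('wrist','w14.png');print(s['time'],s['tool_pos'],s['orientation'])
snap('scene','s14.png');snap('side','d14.png')
E
```

```text
21.85 [0.58541974 0.13357963 0.25715501] [3.14075306 0.00621103 3.14076243]
```

View pics/w14.png

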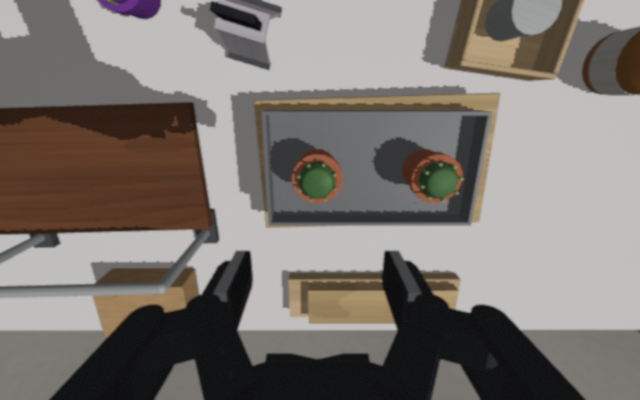

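View pics/d14.png

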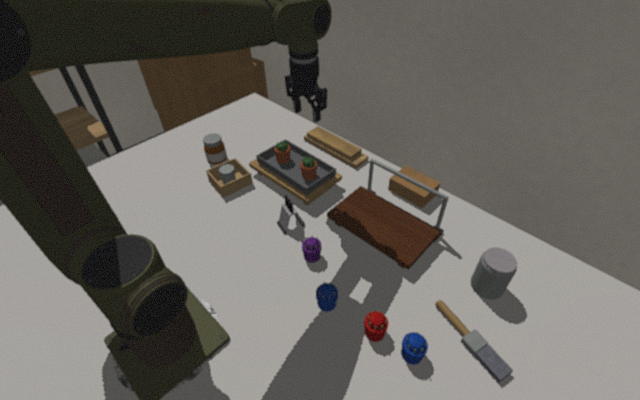

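Emit:
drive_tool(targets=[{"ax": 0, "ay": 0, "az": 0.14, "dx": 0, "dy": 0, "dz": 0, "gripper": 1}, {"ax": 0, "ay": 0, "az": 0.14, "dx": 0, "dy": 0, "dz": 0, "gripper": 1}, {"ax": 0, "ay": 0, "az": 0.14, "dx": 0, "dy": 0, "dz": 0, "gripper": 1}, {"ax": 0, "ay": 0, "az": 0.14, "dx": 0, "dy": 0, "dz": 0, "gripper": 1}, {"ax": 0, "ay": 0, "az": 0.14, "dx": 0, "dy": 0, "dz": 0, "gripper": 1}, {"ax": 0, "ay": 0, "az": 0.14, "dx": 0, "dy": 0, "dz": 0, "gripper": 1}, {"ax": 0, "ay": 0, "az": 0.14, "dx": 0, "dy": 0, "dz": 0, "gripper": 1}, {"ax": 0, "ay": 0, "az": 0.14, "dx": 0, "dy": 0, "dz": 0, "gripper": 1}])

```text
time: 22.8
tool_pos: [0.5833, 0.1333, 0.2496]
orientation: [-3.139, -0.001, 2.015]
wrist_force: [-0.6, 0.4, 0.2]
grip_width: 0.0855
```

Emit:
drive_tool(targets=[{"ax": 0, "ay": 0, "az": 0.14, "dx": 0, "dy": 0, "dz": 0, "gripper": 1}, {"ax": 0, "ay": 0, "az": 0.14, "dx": 0, "dy": 0, "dz": 0, "gripper": 1}, {"ax": 0, "ay": 0, "az": 0.14, "dx": 0, "dy": 0, "dz": 0, "gripper": 1}, {"ax": 0, "ay": 0, "az": 0, "dx": 35, "dy": 0, "dz": 0, "gripper": 1}, {"ax": 0, "ay": 0, "az": 0, "dx": 40, "dy": 0, "dz": 0, "gripper": 1}, {"ax": 0, "ay": 0, "az": 0, "dx": 40, "dy": 0, "dz": 0, "gripper": 1}, {"ax": 0, "ay": 0, "az": 0, "dx": 40, "dy": 0, "dz": 0, "gripper": 1}, {"ax": 0, "ay": 0, "az": 0, "dx": 40, "dy": 0, "dz": 0, "gripper": 1}])

```text
time: 23.6
tool_pos: [0.5774, 0.3295, 0.2496]
orientation: [-3.139, 0.001, 1.601]
wrist_force: [0.4, 0.2, 0.9]
grip_width: 0.0852
```

Emit:
drive_tool(targets=[{"ax": 0, "ay": 0, "az": 0, "dx": 40, "dy": 0, "dz": 0, "gripper": 1}, {"ax": 0, "ay": 0, "az": 0, "dx": 0, "dy": 0, "dz": 0, "gripper": 1}, {"ax": 0, "ay": 0, "az": 0, "dx": 0, "dy": 0, "dz": 0, "gripper": 1}])

```text
time: 23.9
tool_pos: [0.5763, 0.3686, 0.2495]
orientation: [-3.139, 0.002, 1.602]
wrist_force: [0.4, -0.0, 0.0]
grip_width: 0.0856
```

```bash
python3 - <<'E'
from h import *
s,im=snap('wrist','w15.png');print(s['time'],s['tool_pos'],s['orientation'],s['q']);np.save('w15.npy',np.r_[s['tool_pos'],s['orientation']])
E
```

```text
23.9 [0.57629885 0.36856725 0.24947171] [-3.13890753e+00  1.82826627e-03  1.60241434e+00] [ 4.90735432e-01  1.89166561e-01  1.54668375e+00 -4.54946077e-04
  1.40895964e+00  4.59193903e-01]
```

View pics/w15.png

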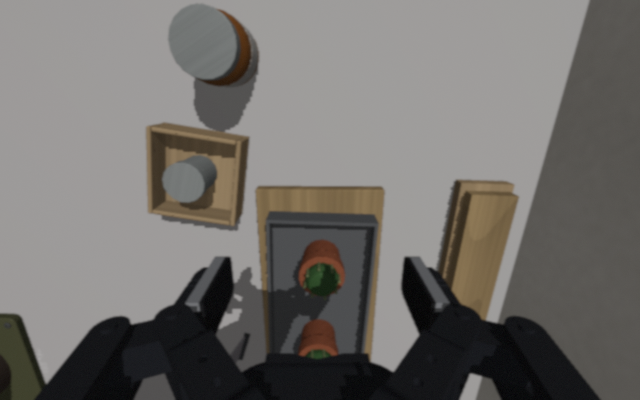

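```bash
python3 - <<'E'
from h import *
s=ld('w15.npy')
pw(s,[(267,214),(377,214)],.079,'tray',0,0,1)
pw(s,[(257,187),(383,187)],.045,'bench',0,0,1)
pw(s,[(205,44)],.09,'jar',0,0,1)
E
```

```text
tray [[0.521, 0.321], [0.646, 0.326]] mean [0.5831 0.3235] edges [1.9, -178.1] len [0.125, 0.125]
bench [[0.503, 0.343], [0.657, 0.348]] mean [0.5803 0.3451] edges [1.9, -178.1] len [0.154, 0.154]
jar [[0.47, 0.492]] mean [0.4697 0.4921] edges [0.0] len [0.0]
```

Emit:
drive_tool(targets=[{"ax": 0, "ay": 0, "az": 0, "dx": 0, "dy": 7, "dz": 30, "gripper": 1}, {"ax": 0, "ay": 0, "az": 0, "dx": 0, "dy": 0, "dz": 40, "gripper": 1}, {"ax": 0, "ay": 0, "az": 0, "dx": 0, "dy": 0, "dz": 40, "gripper": 1}, {"ax": 0, "ay": 0, "az": 0, "dx": 0, "dy": 0, "dz": 40, "gripper": 1}, {"ax": 0, "ay": 0, "az": 0, "dx": 0, "dy": 0, "dz": 25, "gripper": 1}, {"ax": 0, "ay": 0, "az": 0, "dx": 0, "dy": 0, "dz": 10, "gripper": 1}, {"ax": 0, "ay": 0, "az": 0, "dx": 0, "dy": 0, "dz": 0, "gripper": 1}, {"ax": 0, "ay": 0, "az": 0, "dx": 0, "dy": 0, "dz": 0, "gripper": 1}])

```text
time: 24.75
tool_pos: [0.5854, 0.3684, 0.0681]
orientation: [3.139, -0.001, 1.6]
wrist_force: [0.1, -0.0, 0.2]
grip_width: 0.0856
```

```bash
python3 - <<'E'
from h import *
s,im=snap('wrist','w16.png');print(s['time'],s['tool_pos'],s['orientation'])
E
```

```text
24.75 [0.58542143 0.36836397 0.06814719] [ 3.13933480e+00 -9.87730412e-04  1.59992778e+00]
```

View pics/w16.png

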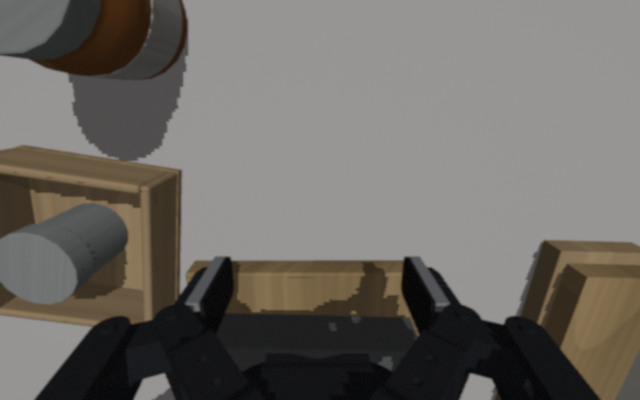

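Emit:
drive_tool(targets=[{"ax": 0, "ay": 0, "az": 0, "dx": 0, "dy": 0, "dz": 12, "gripper": 1}, {"ax": 0, "ay": 0, "az": 0, "dx": -10, "dy": 0, "dz": 4, "gripper": 1}, {"ax": 0, "ay": 0, "az": 0, "dx": -10, "dy": 0, "dz": 0, "gripper": 1}, {"ax": 0, "ay": 0, "az": 0, "dx": -8, "dy": 0, "dz": 0, "gripper": 1}, {"ax": 0, "ay": 0, "az": 0, "dx": -6, "dy": 0, "dz": 0, "gripper": 1}, {"ax": 0, "ay": 0, "az": 0, "dx": -5, "dy": 0, "dz": 0, "gripper": 1}, {"ax": 0, "ay": 0, "az": 0, "dx": -5, "dy": 0, "dz": 0, "gripper": 1}, {"ax": 0, "ay": 0, "az": 0, "dx": -5, "dy": 0, "dz": 0, "gripper": 1}])

```text
time: 25.6
tool_pos: [0.5856, 0.3202, 0.0507]
orientation: [3.141, -0.002, 1.6]
wrist_force: [-1.8, 4.7, 1.7]
grip_width: 0.0852
```

```bash
python3 - <<'E'
from h import *
s,im=snap('scene','s17.png');print(s['tool_pos'],s['wrist_force'])
cv2.imwrite('pics/c17.png',cv2.resize(im[190:330,230:430,::-1],(800,560),interpolation=3))
E
```

```text
[0.58558262 0.32017356 0.05069783] [-1.75012848  4.65246404  1.69124604]
```

View pics/c17.png

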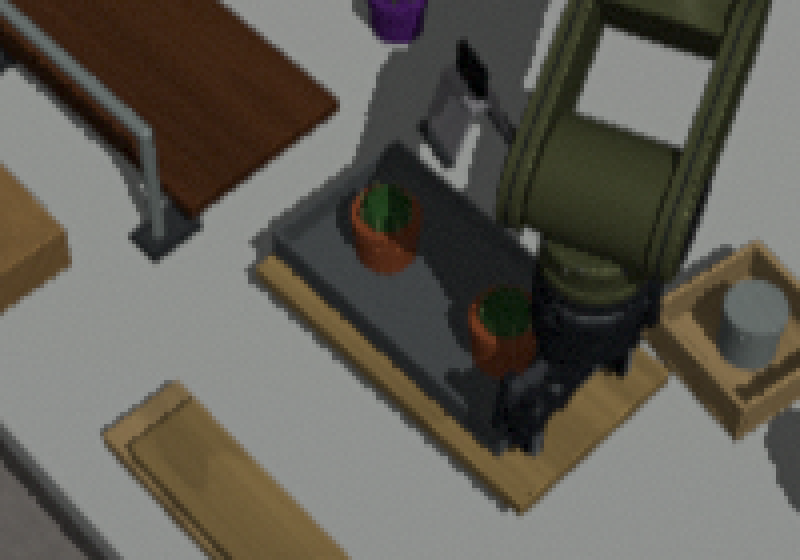

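Emit:
drive_tool(targets=[{"ax": 0, "ay": 0, "az": 0, "dx": -6, "dy": 0, "dz": 0, "gripper": 1}, {"ax": 0, "ay": 0, "az": 0, "dx": -6, "dy": 0, "dz": 0, "gripper": 1}, {"ax": 0, "ay": 0, "az": 0, "dx": -6, "dy": 0, "dz": 0, "gripper": 1}, {"ax": 0, "ay": 0, "az": 0, "dx": -6, "dy": 0, "dz": 0, "gripper": 1}, {"ax": 0, "ay": 0, "az": 0, "dx": -6, "dy": 0, "dz": 0, "gripper": 1}, {"ax": 0, "ay": 0, "az": 0, "dx": -6, "dy": 0, "dz": 0, "gripper": 1}, {"ax": 0, "ay": 0, "az": 0, "dx": -6, "dy": 0, "dz": 0, "gripper": 1}, {"ax": 0, "ay": 0, "az": 0, "dx": -6, "dy": 0, "dz": 0, "gripper": 1}])

```text
time: 26.45
tool_pos: [0.5874, 0.2713, 0.0506]
orientation: [3.141, -0.0, 1.601]
wrist_force: [-1.6, 5.7, 1.3]
grip_width: 0.0853
```

```bash
python3 - <<'E'
from h import *
s,im=snap('scene','s18.png');print(s['tool_pos'],s['wrist_force'])
cv2.imwrite('pics/c18.png',cv2.resize(im[170:310,210:410,::-1],(800,560),interpolation=3))
E
```

```text
[0.58740644 0.27129543 0.05063912] [-1.61279707  5.68265957  1.3464174 ]
```

View pics/c18.png

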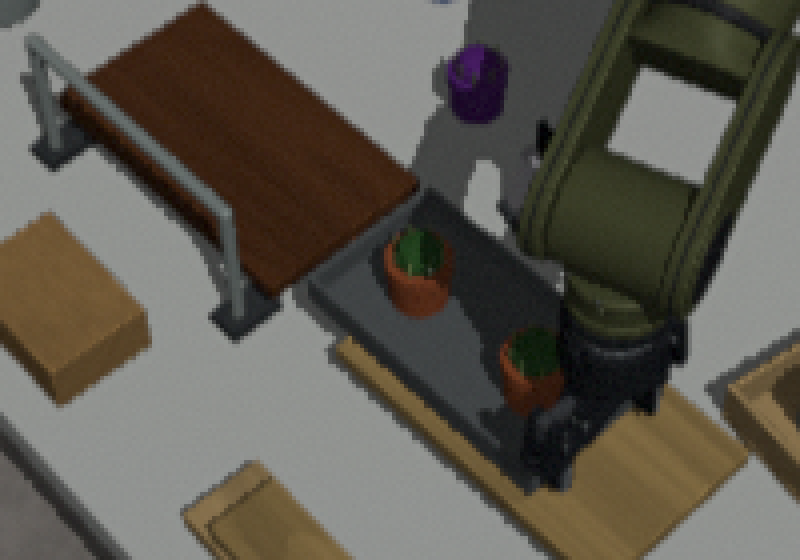

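Emit:
drive_tool(targets=[{"ax": 0, "ay": 0, "az": 0, "dx": -5, "dy": 0, "dz": 0, "gripper": 1}, {"ax": 0, "ay": 0, "az": 0, "dx": -5, "dy": 0, "dz": 0, "gripper": 1}, {"ax": 0, "ay": 0, "az": 0, "dx": -5, "dy": 0, "dz": 0, "gripper": 1}, {"ax": 0, "ay": 0, "az": 0, "dx": -5, "dy": 0, "dz": 0, "gripper": 1}, {"ax": 0, "ay": 0, "az": 0, "dx": -5, "dy": 0, "dz": 0, "gripper": 1}, {"ax": 0, "ay": 0, "az": 0, "dx": -5, "dy": 0, "dz": 0, "gripper": 1}])

```text
time: 27.1
tool_pos: [0.5883, 0.2416, 0.0506]
orientation: [3.141, -0.001, 1.601]
wrist_force: [-0.3, 5.6, 1.9]
grip_width: 0.0853
```

Emit:
drive_tool(targets=[{"ax": 0, "ay": 0, "az": 0, "dx": -5, "dy": 0, "dz": 0, "gripper": 1}, {"ax": 0, "ay": 0, "az": 0, "dx": -5, "dy": 0, "dz": 0, "gripper": 1}, {"ax": 0, "ay": 0, "az": 0, "dx": -5, "dy": 0, "dz": 0, "gripper": 1}, {"ax": 0, "ay": 0, "az": 0, "dx": -5, "dy": 0, "dz": 0, "gripper": 1}, {"ax": 0, "ay": 0, "az": 0, "dx": -5, "dy": 0, "dz": 0, "gripper": 1}, {"ax": 0, "ay": 0, "az": 0, "dx": -5, "dy": 0, "dz": 0, "gripper": 1}])

```text
time: 27.7
tool_pos: [0.5891, 0.2116, 0.0506]
orientation: [3.141, -0.001, 1.601]
wrist_force: [0.9, 5.2, 0.7]
grip_width: 0.0858
```

```bash
python3 - <<'E'
from h import *
s,im=snap('scene','s19.png');print(s['tool_pos'],s['wrist_force'])
cv2.imwrite('pics/c19.png',cv2.resize(im[170:310,210:410,::-1],(800,560),interpolation=3))
s,im=snap('wrist','w19.png')
E
```

```text
[0.58911221 0.2115871  0.05062148] [0.86329998 5.15401148 0.66458475]
```

View pics/c19.png

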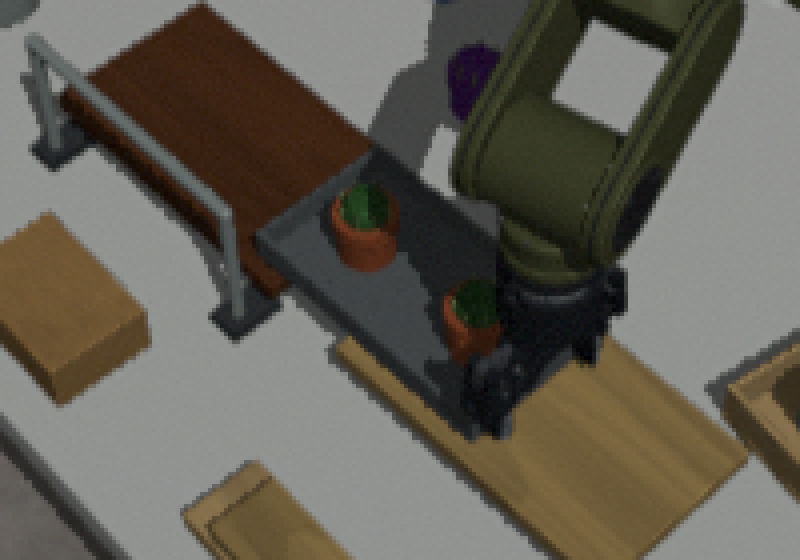

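Emit:
drive_tool(targets=[{"ax": 0, "ay": 0, "az": 0, "dx": -6, "dy": 0, "dz": 0, "gripper": 1}, {"ax": 0, "ay": 0, "az": 0, "dx": -6, "dy": 0, "dz": 0, "gripper": 1}, {"ax": 0, "ay": 0, "az": 0, "dx": -6, "dy": 0, "dz": 0, "gripper": 1}, {"ax": 0, "ay": 0, "az": 0, "dx": -6, "dy": 0, "dz": 0, "gripper": 1}, {"ax": 0, "ay": 0, "az": 0, "dx": -6, "dy": 0, "dz": 0, "gripper": 1}, {"ax": 0, "ay": 0, "az": 0, "dx": -6, "dy": 0, "dz": 0, "gripper": 1}, {"ax": 0, "ay": 0, "az": 0, "dx": -6, "dy": 0, "dz": 0, "gripper": 1}, {"ax": 0, "ay": 0, "az": 0, "dx": -6, "dy": 0, "dz": 0, "gripper": 1}])

```text
time: 28.6
tool_pos: [0.5905, 0.1639, 0.0506]
orientation: [3.141, -0.001, 1.601]
wrist_force: [-0.2, 5.7, 2.5]
grip_width: 0.0853
```

Emit:
drive_tool(targets=[{"ax": 0, "ay": 0, "az": 0, "dx": -6, "dy": 0, "dz": 0, "gripper": 1}, {"ax": 0, "ay": 0, "az": 0, "dx": -6, "dy": 0, "dz": 0, "gripper": 1}, {"ax": 0, "ay": 0, "az": 0, "dx": -6, "dy": 0, "dz": 0, "gripper": 1}, {"ax": 0, "ay": 0, "az": 0, "dx": -6, "dy": 0, "dz": 0, "gripper": 1}, {"ax": 0, "ay": 0, "az": 0, "dx": -6, "dy": 0, "dz": 0, "gripper": 1}, {"ax": 0, "ay": 0, "az": 0, "dx": -6, "dy": 0, "dz": 0, "gripper": 1}, {"ax": 0, "ay": 0, "az": 0, "dx": -6, "dy": 0, "dz": 0, "gripper": 1}, {"ax": 0, "ay": 0, "az": 0, "dx": -6, "dy": 0, "dz": 0, "gripper": 1}])

```text
time: 29.4
tool_pos: [0.5918, 0.1159, 0.0505]
orientation: [3.141, -0.001, 1.601]
wrist_force: [-0.9, 5.5, 2.4]
grip_width: 0.0853
```

```bash
python3 - <<'E'
from h import *
s,im=snap('scene','s20.png');print(s['tool_pos'],s['wrist_force'])
cv2.imwrite('pics/c20.png',cv2.resize(im[150:290,200:400,::-1],(800,560),interpolation=3))
E
```

```text
[0.59182545 0.11592434 0.05053433] [-0.94434197  5.49964559  2.39533071]
```

View pics/c20.png

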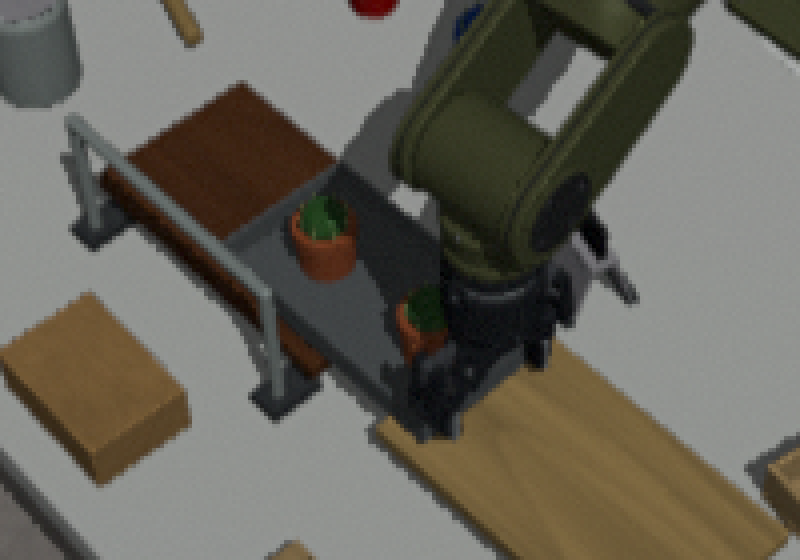

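Emit:
drive_tool(targets=[{"ax": 0, "ay": 0, "az": 0, "dx": -6, "dy": 0, "dz": 0, "gripper": 1}, {"ax": 0, "ay": 0, "az": 0, "dx": -6, "dy": 0, "dz": 0, "gripper": 1}, {"ax": 0, "ay": 0, "az": 0, "dx": -6, "dy": 0, "dz": 0, "gripper": 1}, {"ax": 0, "ay": 0, "az": 0, "dx": -6, "dy": 0, "dz": 0, "gripper": 1}, {"ax": 0, "ay": 0, "az": 0, "dx": -6, "dy": 0, "dz": 0, "gripper": 1}, {"ax": 0, "ay": 0, "az": 0, "dx": -6, "dy": 0, "dz": 0, "gripper": 1}, {"ax": 0, "ay": 0, "az": 0, "dx": -6, "dy": 0, "dz": 0, "gripper": 1}, {"ax": 0, "ay": 0, "az": 0, "dx": -6, "dy": 0, "dz": 0, "gripper": 1}])

```text
time: 30.25
tool_pos: [0.5932, 0.0681, 0.0505]
orientation: [-3.141, -0.001, 1.601]
wrist_force: [0.1, 5.8, 1.9]
grip_width: 0.0854
```

Emit:
drive_tool(targets=[{"ax": 0, "ay": 0, "az": 0, "dx": -6, "dy": 0, "dz": 0, "gripper": 1}, {"ax": 0, "ay": 0, "az": 0, "dx": -6, "dy": 0, "dz": 0, "gripper": 1}, {"ax": 0, "ay": 0, "az": 0, "dx": -6, "dy": 0, "dz": 0, "gripper": 1}, {"ax": 0, "ay": 0, "az": 0, "dx": -6, "dy": 0, "dz": 0, "gripper": 1}, {"ax": 0, "ay": 0, "az": 0, "dx": -6, "dy": 0, "dz": 0, "gripper": 1}, {"ax": 0, "ay": 0, "az": 0, "dx": -6, "dy": 0, "dz": 0, "gripper": 1}, {"ax": 0, "ay": 0, "az": 0, "dx": -6, "dy": 0, "dz": 0, "gripper": 1}])

```text
time: 30.95
tool_pos: [0.5945, 0.0262, 0.0505]
orientation: [-3.141, -0.001, 1.601]
wrist_force: [-0.2, 6.1, 2.8]
grip_width: 0.0854
```

```bash
python3 - <<'E'
from h import *
s,im=snap('scene','s21.png');print(s['tool_pos'],s['wrist_force'])
cv2.imwrite('pics/c21.png',cv2.resize(im[150:290,200:400,::-1],(800,560),interpolation=3))
s,im=snap('side','d21.png');cv2.imwrite('pics/e21.png',cv2.resize(im[120:320,250:530,::-1],(784,560),interpolation=3))
E
```

```text
[0.59445342 0.02615876 0.05052118] [-0.22349343  6.07019811  2.77133516]
```

View pics/c21.png

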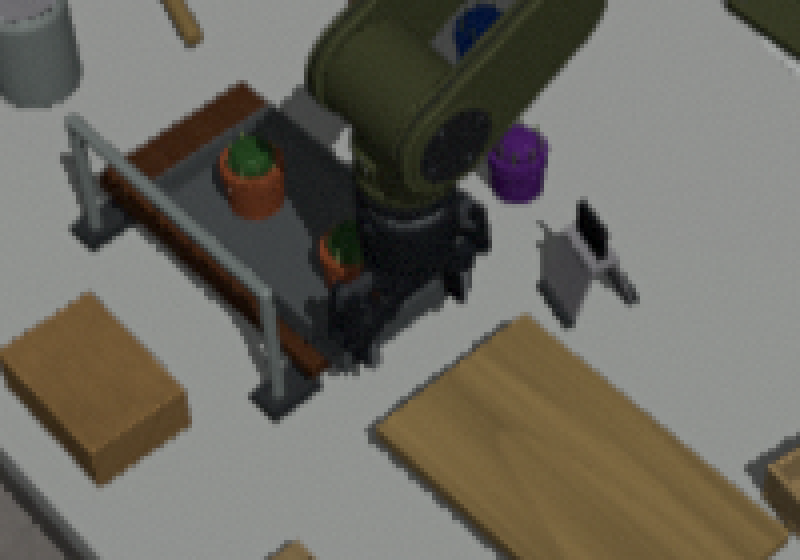

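View pics/e21.png

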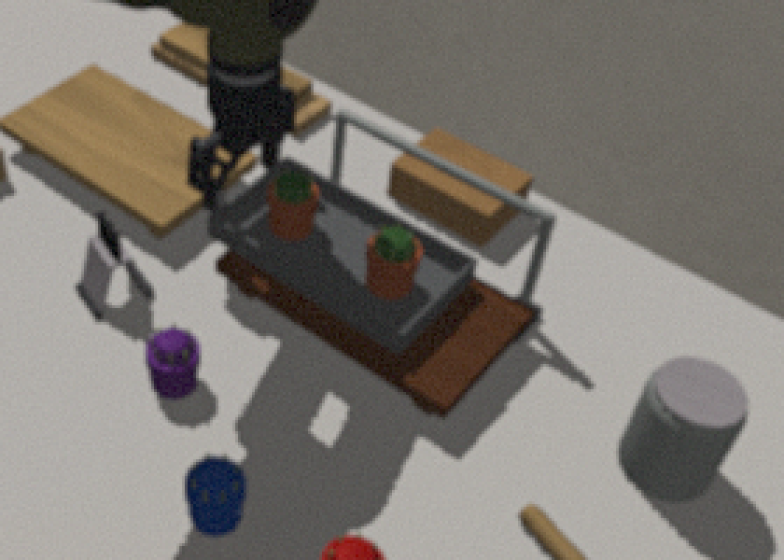

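Emit:
drive_tool(targets=[{"ax": 0, "ay": 0, "az": 0, "dx": -6, "dy": 0, "dz": 0, "gripper": 1}, {"ax": 0, "ay": 0, "az": 0, "dx": -6, "dy": 0, "dz": 0, "gripper": 1}, {"ax": 0, "ay": 0, "az": 0, "dx": -6, "dy": 0, "dz": 0, "gripper": 1}, {"ax": 0, "ay": 0, "az": 0, "dx": -6, "dy": 0, "dz": 0, "gripper": 1}, {"ax": 0, "ay": 0, "az": 0, "dx": -6, "dy": 0, "dz": 0, "gripper": 1}, {"ax": 0, "ay": 0, "az": 0, "dx": -5, "dy": 0, "dz": 0, "gripper": 1}, {"ax": 0, "ay": 0, "az": 0, "dx": -3, "dy": 0, "dz": 0, "gripper": 1}, {"ax": 0, "ay": 0, "az": 0, "dx": 0, "dy": 0, "dz": 0, "gripper": 1}])

```text
time: 31.85
tool_pos: [0.5955, -0.0122, 0.0504]
orientation: [-3.141, -0.0, 1.601]
wrist_force: [-0.1, 3.9, 3.1]
grip_width: 0.0854
```

```bash
python3 - <<'E'
from h import *
s,im=snap('scene','s22.png');print(s['tool_pos'],s['wrist_force'])
cv2.imwrite('pics/c22.png',cv2.resize(im[150:290,200:400,::-1],(800,560),interpolation=3))
s,im=snap('side','d22.png');cv2.imwrite('pics/e22.png',cv2.resize(im[120:320,250:530,::-1],(784,560),interpolation=3))
E
```

```text
[ 0.5955472  -0.01218151  0.05037842] [-0.09166186  3.90963707  3.08947726]
```

View pics/e22.png

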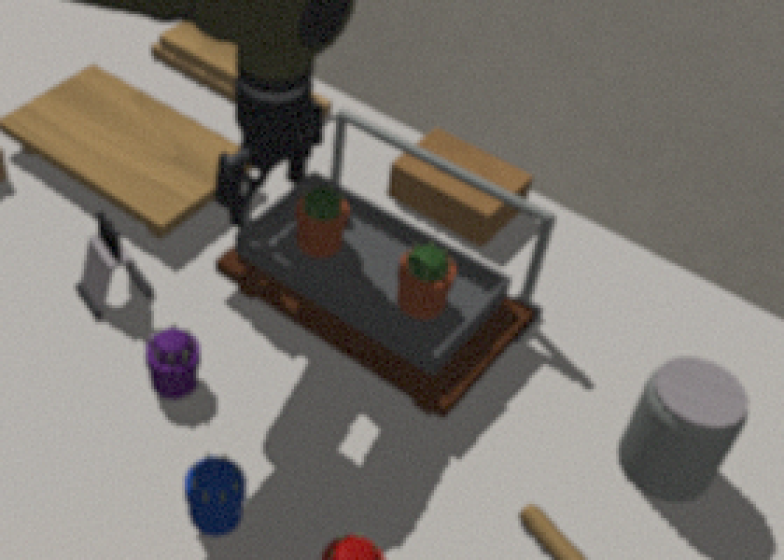

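View pics/c22.png

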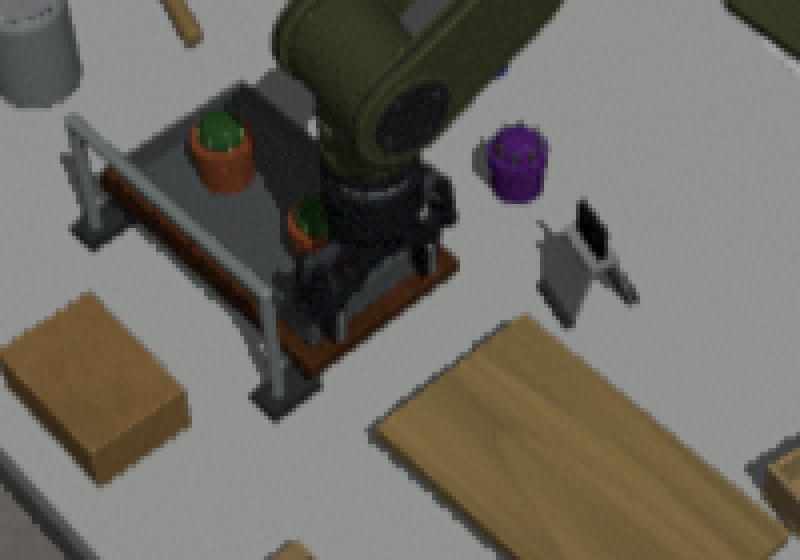

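Emit:
drive_tool(targets=[{"ax": 0, "ay": 0, "az": 0, "dx": 10, "dy": 0, "dz": 0, "gripper": 1}, {"ax": 0, "ay": 0, "az": 0, "dx": 20, "dy": 0, "dz": 0, "gripper": 1}, {"ax": 0, "ay": 0, "az": 0, "dx": 20, "dy": 0, "dz": -20, "gripper": 1}, {"ax": 0, "ay": 0, "az": 0, "dx": 0, "dy": 0, "dz": -40, "gripper": 1}, {"ax": 0, "ay": 0, "az": 0, "dx": 0, "dy": 0, "dz": -45, "gripper": 1}, {"ax": 0, "ay": 0, "az": 0, "dx": 0, "dy": 0, "dz": -45, "gripper": 1}, {"ax": 0, "ay": 0, "az": 0, "dx": 0, "dy": 0, "dz": -45, "gripper": 1}, {"ax": 0, "ay": 0, "az": 0, "dx": 0, "dy": 0, "dz": -45, "gripper": 1}])

```text
time: 32.75
tool_pos: [0.5935, 0.0376, 0.2914]
orientation: [-3.14, 0.002, 1.601]
wrist_force: [0.4, 0.0, 0.4]
grip_width: 0.0852
```

Emit:
drive_tool(targets=[{"ax": 0, "ay": 0, "az": 0, "dx": 0, "dy": 0, "dz": 0, "gripper": 1}, {"ax": 0, "ay": 0, "az": 0, "dx": 0, "dy": 0, "dz": 0, "gripper": 1}])

```text
time: 32.95
tool_pos: [0.5946, 0.0376, 0.2916]
orientation: [3.139, 0.001, 1.601]
wrist_force: [-0.3, -0.1, -1.0]
grip_width: 0.0855
```

```bash
python3 - <<'E'
from h import *
s,im=snap('wrist','w23.png');print(s['time'],s['tool_pos'],s['orientation']);np.save('w23.npy',np.r_[s['tool_pos'],s['orientation']])
s,im=snap('scene','s23.png');cv2.imwrite('pics/c23.png',cv2.resize(im[150:290,200:400,::-1],(800,560),interpolation=3))
E
```

```text
32.95 [0.59456818 0.03763463 0.29162874] [3.13905504e+00 1.24835264e-03 1.60083944e+00]
```

View pics/w23.png

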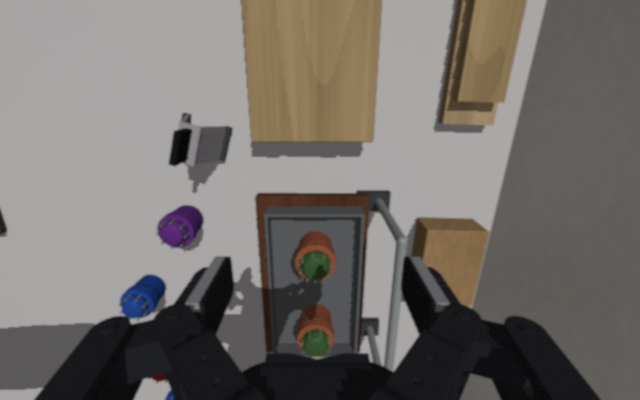

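View pics/c23.png

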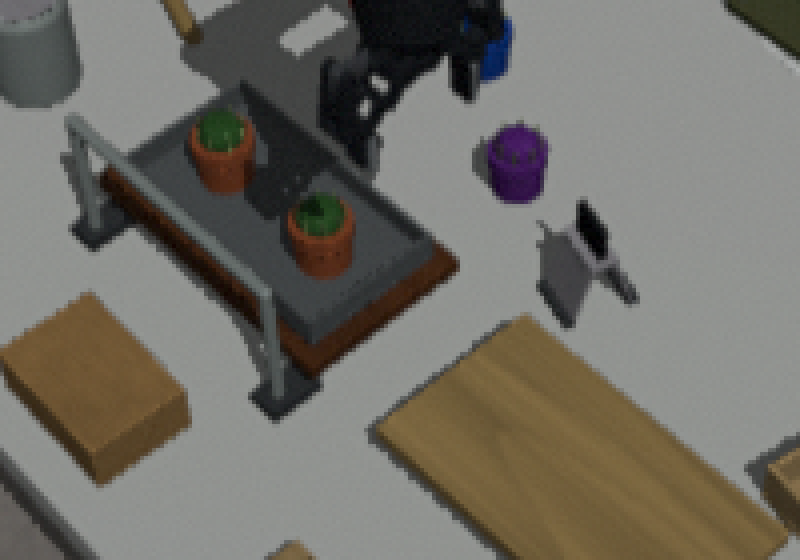

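```bash
python3 - <<'E'
from h import *
s=ld('w23.npy')
st=pw(s,[(257,195),(372,194)],.045,'stand+y end',0,0,1)
tr=pw(s,[(265,208),(364,207)],.079,'tray+y end',0,0,1)
pw(s,[(250,142),(374,142)],.045,'bench -y end',0,0,1)
C=lambda u,v:(200+u/4,150+v/4)
for l,z,c in [('tray',.079,[(131,161),(242,82),(437,240),(313,340)]),('stand',.045,[(458,263),(313,375)])]:
    P=np.array([px2w('scene',C(*a),z)[:2] for a in c]);print(l,P.round(3).tolist(),P.mean(0).round(4))
E
```

```text
stand+y end [[0.514, -0.013], [0.673, -0.007]] mean [ 0.5934 -0.0097] edges [2.2, -177.8] len [0.159, 0.159]
tray+y end [[0.53, -0.018], [0.657, -0.013]] mean [ 0.5937 -0.0158] edges [2.3, -177.7] len [0.127, 0.127]
bench -y end [[0.507, 0.06], [0.669, 0.065]] mean [0.5882 0.0624] edges [1.7, -178.3] len [0.162, 0.162]
tray [[0.662, -0.251], [0.539, -0.261], [0.53, -0.018], [0.666, -0.007]] [ 0.5993 -0.134 ]
stand [[0.515, -0.01], [0.673, -0.002]] [ 0.5944 -0.0057]
```

Emit:
drive_tool(targets=[{"ax": 0, "ay": 0, "az": 0, "dx": 0, "dy": 0, "dz": 40, "gripper": 1}, {"ax": 0, "ay": 0, "az": 0, "dx": 0, "dy": 0, "dz": 45, "gripper": 1}, {"ax": 0, "ay": 0, "az": 0, "dx": 0, "dy": 0, "dz": 45, "gripper": 1}, {"ax": 0, "ay": 0, "az": 0, "dx": 0, "dy": 0, "dz": 45, "gripper": 1}, {"ax": 0, "ay": 0, "az": 0, "dx": 0, "dy": 0, "dz": 40, "gripper": 1}, {"ax": 0, "ay": 0, "az": 0, "dx": 0, "dy": 0, "dz": 20, "gripper": 1}, {"ax": 0, "ay": 0, "az": 0, "dx": 0, "dy": 0, "dz": 0, "gripper": 1}, {"ax": 0, "ay": 0, "az": 0, "dx": 0, "dy": 0, "dz": 0, "gripper": 1}])

```text
time: 33.85
tool_pos: [0.5931, 0.0377, 0.0539]
orientation: [-3.139, 0.0, 1.601]
wrist_force: [0.3, -0.0, 0.8]
grip_width: 0.0855
```

Emit:
drive_tool(targets=[{"ax": 0, "ay": 0, "az": 0, "dx": -12, "dy": 0, "dz": 2, "gripper": 1}, {"ax": 0, "ay": 0, "az": 0, "dx": -12, "dy": 0, "dz": 0, "gripper": 1}, {"ax": 0, "ay": 0, "az": 0, "dx": -10, "dy": 0, "dz": 0, "gripper": 1}, {"ax": 0, "ay": 0, "az": 0, "dx": -8, "dy": 0, "dz": 0, "gripper": 1}, {"ax": 0, "ay": 0, "az": 0, "dx": -5, "dy": 0, "dz": 0, "gripper": 1}, {"ax": 0, "ay": 0, "az": 0, "dx": -5, "dy": 0, "dz": 0, "gripper": 1}, {"ax": 0, "ay": 0, "az": 0, "dx": -5, "dy": 0, "dz": 0, "gripper": 1}, {"ax": 0, "ay": 0, "az": 0, "dx": -3, "dy": 0, "dz": 0, "gripper": 1}])

```text
time: 34.65
tool_pos: [0.5962, -0.0214, 0.0537]
orientation: [3.141, -0.002, 1.6]
wrist_force: [-0.3, 4.6, 1.5]
grip_width: 0.0852
```

Emit:
drive_tool(targets=[{"ax": 0, "ay": 0, "az": 0, "dx": 0, "dy": 0, "dz": 0, "gripper": 1}, {"ax": 0, "ay": 0, "az": 0, "dx": 10, "dy": 0, "dz": 0, "gripper": 1}, {"ax": 0, "ay": 0, "az": 0, "dx": 20, "dy": 0, "dz": 0, "gripper": 1}, {"ax": 0, "ay": 0, "az": 0, "dx": 20, "dy": 0, "dz": -20, "gripper": 1}, {"ax": 0, "ay": 0, "az": 0, "dx": 0, "dy": 0, "dz": -40, "gripper": 1}, {"ax": 0, "ay": 0, "az": 0, "dx": 0, "dy": 0, "dz": -45, "gripper": 1}, {"ax": 0, "ay": 0, "az": 0, "dx": 0, "dy": 0, "dz": -45, "gripper": 1}, {"ax": 0, "ay": 0, "az": 0, "dx": 0, "dy": 0, "dz": -45, "gripper": 1}])

```text
time: 35.45
tool_pos: [0.5939, 0.028, 0.2497]
orientation: [-3.141, 0.001, 1.601]
wrist_force: [0.3, -0.1, -0.5]
grip_width: 0.0852
```

Emit:
drive_tool(targets=[{"ax": 0, "ay": 0, "az": 0, "dx": 18, "dy": -35, "dz": -25, "gripper": 1}, {"ax": 0, "ay": 0, "az": 0, "dx": 18, "dy": -37, "dz": -20, "gripper": 1}, {"ax": 0, "ay": 0, "az": 0, "dx": 20, "dy": -37, "dz": 0, "gripper": 1}, {"ax": 0, "ay": 0, "az": 0, "dx": 20, "dy": -38, "dz": 0, "gripper": 1}, {"ax": 0, "ay": 0, "az": 0.15, "dx": 0, "dy": 0, "dz": 0, "gripper": 1}, {"ax": 0, "ay": 0, "az": 0.15, "dx": 0, "dy": 0, "dz": 0, "gripper": 1}, {"ax": 0, "ay": 0, "az": 0, "dx": 0, "dy": 0, "dz": 0, "gripper": 1}, {"ax": 0, "ay": 0, "az": 0, "dx": 0, "dy": 0, "dz": 0, "gripper": 1}])

```text
time: 36.25
tool_pos: [0.4451, 0.0993, 0.2931]
orientation: [-3.141, 0.001, 1.304]
wrist_force: [-0.3, -0.5, -0.7]
grip_width: 0.0853
```

```bash
python3 - <<'E'
from h import *
s,im=snap('wrist','w25.png');print(s['time'],s['tool_pos'],s['orientation']);np.save('w25.npy',np.r_[s['tool_pos'],s['orientation']])
s,im=snap('scene','s25.png');cv2.imwrite('pics/c25.png',cv2.resize(im[150:290,200:400,::-1],(800,560),interpolation=3))
E
```

```text
36.25 [0.44512234 0.09931509 0.29309808] [-3.14149476e+00  5.92859157e-04  1.30413788e+00]
```

View pics/w25.png

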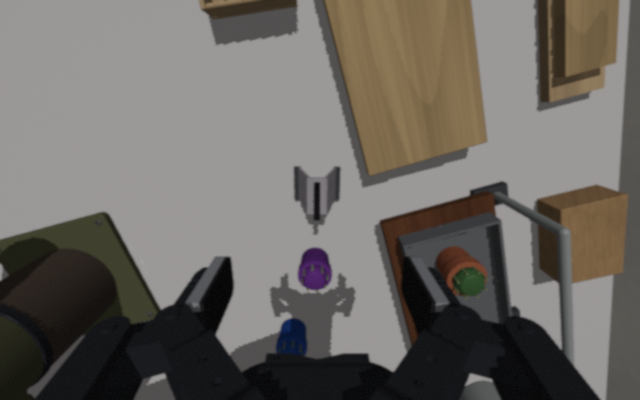

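View pics/c25.png

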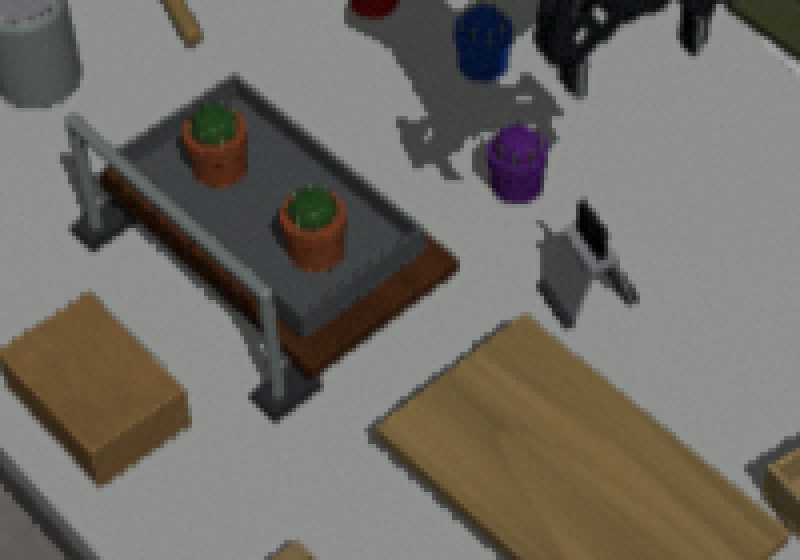

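```bash
python3 - <<'E'
from h import *
im=cv2.imread('pics/w25.png')
cv2.imwrite('pics/c26.png',cv2.resize(im[150:250,260:380],(720,600),interpolation=3))
E
```

```text
(no output)
```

View pics/c26.png

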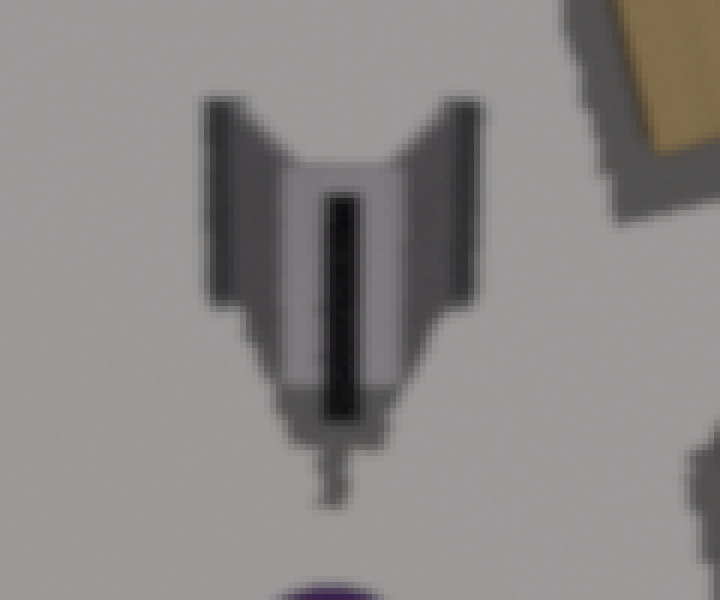

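```bash
python3 - <<'E'
from h import *
s=ld('w25.npy')
pw(s,[(281,164),(405,163),(402,387),(280,387)],.0675,'bridge',260,150,6)
pw(s,[(203,98),(481,98),(476,304),(207,304)],.006,'feet',260,150,6)
pw(s,[(341,194)],.08,'tabfar',260,150,6);pw(s,[(341,420)],.1015,'tabnear',260,150,6)
E
```

```text
bridge [[0.429, 0.086], [0.454, 0.08], [0.441, 0.03], [0.414, 0.037]] mean [0.4344 0.0583] edges [-14.8, -105.3, 164.7, 73.9] len [0.027, 0.052, 0.027, 0.051]
feet [[0.408, 0.092], [0.474, 0.074], [0.46, 0.022], [0.394, 0.04]] mean [0.4341 0.0571] edges [-15.3, -105.2, 164.7, 74.4] len [0.068, 0.054, 0.069, 0.054]
tabfar [[0.44, 0.08]] mean [0.4402 0.0802] edges [0.0] len [0.0]
tabnear [[0.429, 0.04]] mean [0.4292 0.0399] edges [0.0] len [0.0]
```

Emit:
drive_tool(targets=[{"ax": 0, "ay": 0, "az": 0, "dx": -21, "dy": 1, "dz": 20, "gripper": 0}, {"ax": 0, "ay": 0, "az": 0, "dx": -22, "dy": 0, "dz": 30, "gripper": 0}, {"ax": 0, "ay": 0, "az": 0, "dx": 0, "dy": 0, "dz": 40, "gripper": 0}, {"ax": 0, "ay": 0, "az": 0, "dx": 0, "dy": 0, "dz": 40, "gripper": 0}, {"ax": 0, "ay": 0, "az": 0, "dx": 0, "dy": 0, "dz": 30, "gripper": 0}, {"ax": 0, "ay": 0, "az": 0, "dx": 0, "dy": 0, "dz": 20, "gripper": 0}, {"ax": 0, "ay": 0, "az": 0, "dx": 0, "dy": 0, "dz": 0, "gripper": 0}, {"ax": 0, "ay": 0, "az": 0, "dx": 0, "dy": 0, "dz": 0, "gripper": 0}])

```text
time: 37.15
tool_pos: [0.435, 0.0574, 0.1136]
orientation: [-3.141, 0.0, 1.301]
wrist_force: [0.8, -0.5, -0.0]
grip_width: 0.0424
```

```bash
python3 - <<'E'
from h import *
s,im=snap('wrist','w27.png');print(s['time'],s['tool_pos'],s['orientation'],s['grip_width'])
E
```

```text
37.15 [0.43499989 0.05742022 0.1136139 ] [-3.14126593e+00  1.72950118e-04  1.30132103e+00] 0.04237574151743746
```

View pics/w27.png

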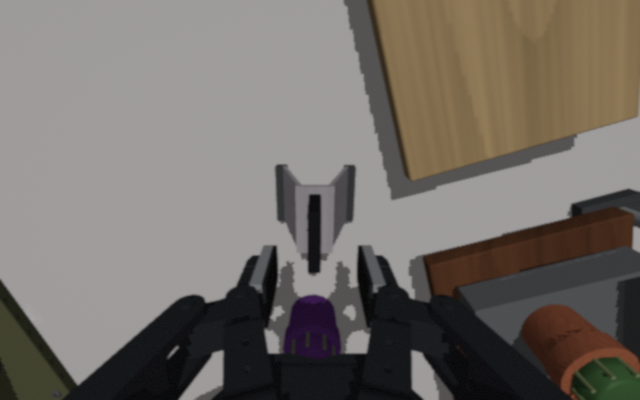

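Emit:
drive_tool(targets=[{"ax": 0, "ay": 0, "az": 0, "dx": 0, "dy": 0, "dz": 20, "gripper": 0}, {"ax": 0, "ay": 0, "az": 0, "dx": 0, "dy": 0, "dz": 15, "gripper": 0}, {"ax": 0, "ay": 0, "az": 0, "dx": 0, "dy": 0, "dz": 5, "gripper": 0}, {"ax": 0, "ay": 0, "az": 0, "dx": 0, "dy": 0, "dz": 0, "gripper": 0}, {"ax": 0, "ay": 0, "az": 0, "dx": 0, "dy": 0, "dz": 0, "gripper": 0}])

```text
time: 37.7
tool_pos: [0.4359, 0.0575, 0.0748]
orientation: [3.139, -0.001, 1.301]
wrist_force: [-0.0, -0.3, 1.1]
grip_width: 0.0429
```

```bash
python3 - <<'E'
from h import *
s,im=snap('wrist','w28.png');print(s['time'],s['tool_pos'],s['orientation'],s['grip_width'])
E
```

```text
37.7 [0.43585759 0.05754525 0.07479747] [ 3.13925839e+00 -6.61107628e-04  1.30092266e+00] 0.04289574545950225
```

View pics/w28.png

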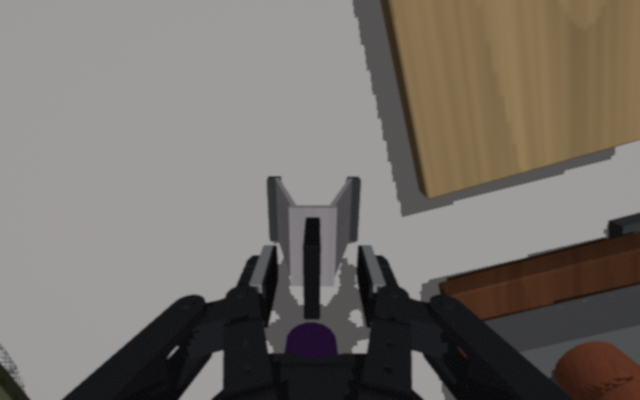

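Emit:
drive_tool(targets=[{"ax": 0, "ay": 0, "az": 0, "dx": 0, "dy": -2, "dz": 1, "gripper": 0}, {"ax": 0, "ay": 0, "az": 0, "dx": 0, "dy": 0, "dz": 0, "gripper": -0.5}, {"ax": 0, "ay": 0, "az": 0, "dx": 0, "dy": 0, "dz": 0, "gripper": -1}, {"ax": 0, "ay": 0, "az": 0, "dx": 0, "dy": 0, "dz": 0, "gripper": -1}, {"ax": 0, "ay": 0, "az": 0, "dx": 0, "dy": 0, "dz": 0, "gripper": -1}, {"ax": 0, "ay": 0, "az": 0, "dx": 0, "dy": 0, "dz": 0, "gripper": -1}])

```text
time: 38.35
tool_pos: [0.4331, 0.0581, 0.0726]
orientation: [3.141, -0.0, 1.301]
wrist_force: [0.2, -0.1, 1.6]
grip_width: 0.0068
```

Emit:
drive_tool(targets=[{"ax": 0, "ay": 0, "az": 0, "dx": 0, "dy": 0, "dz": -10, "gripper": -1}, {"ax": 0, "ay": 0, "az": 0, "dx": 0, "dy": 0, "dz": -30, "gripper": -1}, {"ax": 0, "ay": 0, "az": 0, "dx": 0, "dy": 0, "dz": -40, "gripper": -1}, {"ax": 0, "ay": 0, "az": 0, "dx": 0, "dy": 0, "dz": -45, "gripper": -1}, {"ax": 0, "ay": 0, "az": 0, "dx": 0, "dy": 0, "dz": -45, "gripper": -1}, {"ax": 0, "ay": 0, "az": -0.15, "dx": 0, "dy": 0, "dz": -20, "gripper": -1}, {"ax": 0, "ay": 0, "az": -0.15, "dx": 0, "dy": 0, "dz": 0, "gripper": -1}, {"ax": 0, "ay": 0, "az": 0, "dx": 0, "dy": 0, "dz": 0, "gripper": -1}])

```text
time: 39.15
tool_pos: [0.4329, 0.0581, 0.2636]
orientation: [3.14, 0.0, 1.601]
wrist_force: [0.6, 0.8, -1.6]
grip_width: 0.0071
```

Emit:
drive_tool(targets=[{"ax": 0, "ay": 0, "az": 0, "dx": -25, "dy": 30, "dz": 0, "gripper": -1}, {"ax": 0, "ay": 0, "az": 0, "dx": -30, "dy": 35, "dz": 0, "gripper": -1}, {"ax": 0, "ay": 0, "az": 0, "dx": -30, "dy": 35, "dz": 0, "gripper": -1}, {"ax": 0, "ay": 0, "az": 0, "dx": -30, "dy": 35, "dz": 0, "gripper": -1}, {"ax": 0, "ay": 0, "az": 0, "dx": -30, "dy": 35, "dz": 0, "gripper": -1}, {"ax": 0, "ay": 0, "az": 0, "dx": -25, "dy": 30, "dz": 0, "gripper": -1}, {"ax": 0, "ay": 0, "az": 0, "dx": -15, "dy": 12, "dz": 0, "gripper": -1}, {"ax": 0, "ay": 0, "az": 0, "dx": 0, "dy": 0, "dz": 0, "gripper": -1}])

```text
time: 39.95
tool_pos: [0.6506, -0.1223, 0.26]
orientation: [-3.138, -0.001, 1.596]
wrist_force: [-0.0, -0.0, -0.9]
grip_width: 0.0069
```

Emit:
drive_tool(targets=[{"ax": 0, "ay": 0, "az": 0, "dx": 0, "dy": 0, "dz": 0, "gripper": -1}, {"ax": 0, "ay": 0, "az": 0, "dx": 0, "dy": 0, "dz": 0, "gripper": -1}])

```text
time: 40.15
tool_pos: [0.6494, -0.1196, 0.2618]
orientation: [-3.14, -0.001, 1.6]
wrist_force: [-0.5, -0.2, -0.4]
grip_width: 0.0069
```

```bash
python3 - <<'E'
from h import *
s,im=snap('wrist','w30.png');print(s['time'],s['tool_pos'],s['orientation'],s['grip_width']);np.save('w30.npy',np.r_[s['tool_pos'],s['orientation']])
E
```

```text
40.15 [ 0.64937992 -0.11960007  0.26179668] [-3.14021779e+00 -6.69301744e-04  1.60028202e+00] 0.006895298357909684
```

View pics/w30.png

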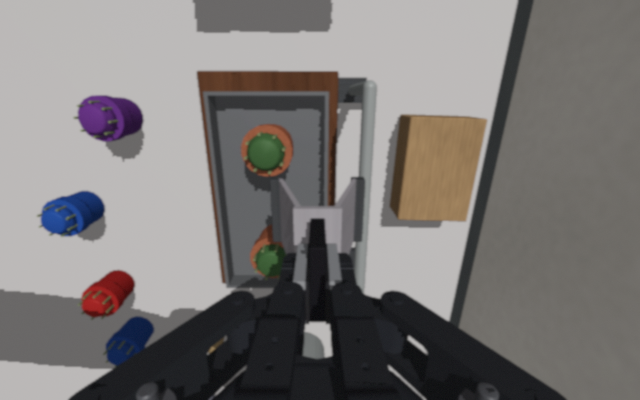

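```bash
python3 - <<'E'
from h import *
im=cv2.imread('pics/w30.png')
cv2.imwrite('pics/c30.png',cv2.resize(im[60:300,190:430],(720,720)[:2] and (600,600),interpolation=3))
E
```

```text
(no output)
```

View pics/c30.png

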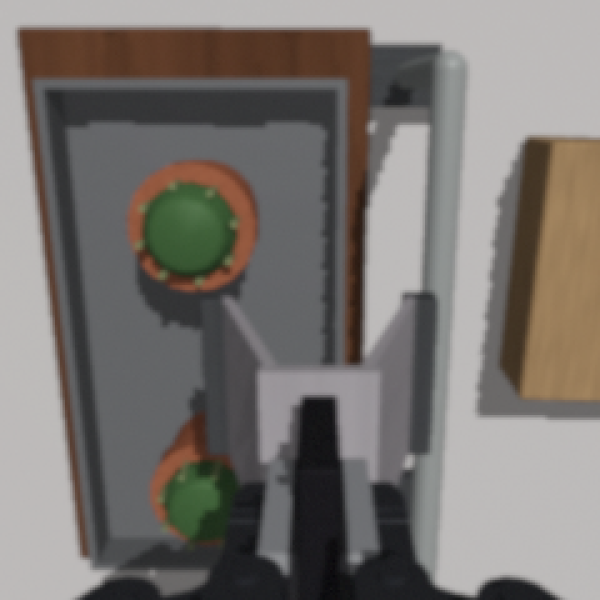

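```bash
python3 - <<'E'
from h import *
s=ld('w30.npy')
pw(s,[(453,58),(445.5,200),(441,300)],.14,'rail',190,60,2.5)
pw(s,[(258,370),(381,370)],s['tool_pos'][2]-.005,'bridge',190,60,2.5)
pw(s,[(20,30),(369,30)],.045,'stand',190,60,2.5)
pw(s,[(33,80),(349,80),(92,568)],.079,'tray',190,60,2.5)
E
```

```text
rail [[0.692, -0.026], [0.693, -0.073], [0.695, -0.109]] mean [ 0.6932 -0.0692] edges [-88.1, -87.7, 92.1] len [0.047, 0.037, 0.084]
bridge [[0.636, -0.094], [0.662, -0.093]] mean [ 0.6491 -0.0934] edges [1.7, -178.3] len [0.026, 0.026]
stand [[0.513, -0.016], [0.669, -0.011]] mean [ 0.591  -0.0137] edges [1.7, -178.3] len [0.156, 0.156]
tray [[0.529, -0.037], [0.66, -0.033], [0.537, -0.275]] mean [ 0.5753 -0.115 ] edges [1.7, -116.9, 91.9] len [0.131, 0.271, 0.238]
```

Emit:
drive_tool(targets=[{"ax": 0, "ay": 0, "az": 0, "dx": -10, "dy": 23, "dz": 0, "gripper": -1}, {"ax": 0, "ay": 0, "az": 0, "dx": -11, "dy": 23, "dz": 0, "gripper": -1}, {"ax": 0, "ay": 0, "az": 0, "dx": 0, "dy": 0, "dz": 0, "gripper": -1}, {"ax": 0, "ay": 0, "az": 0, "dx": 0, "dy": 0, "dz": 20, "gripper": -1}, {"ax": 0, "ay": 0, "az": 0, "dx": 0, "dy": 0, "dz": 20, "gripper": -1}, {"ax": 0, "ay": 0, "az": 0, "dx": 0, "dy": 0, "dz": 10, "gripper": -1}, {"ax": 0, "ay": 0, "az": 0, "dx": 0, "dy": 0, "dz": 0, "gripper": -1}, {"ax": 0, "ay": 0, "az": 0, "dx": 0, "dy": 0, "dz": 0, "gripper": -1}])

```text
time: 41.0
tool_pos: [0.6968, -0.1397, 0.2131]
orientation: [3.141, 0.0, 1.601]
wrist_force: [0.0, 0.1, 0.1]
grip_width: 0.007
```

```bash
python3 - <<'E'
from h import *
s,im=snap('wrist','w31.png');print(s['time'],s['tool_pos'],s['orientation'],s['wrist_force'],s['grip_width']);np.save('w31.npy',np.r_[s['tool_pos'],s['orientation']])
s,im=snap('side','d31.png');cv2.imwrite('pics/e31.png',cv2.resize(im[120:260,320:520,::-1],(800,560),interpolation=3))
E
```

```text
41.0 [ 0.69678227 -0.13972844  0.21314849] [3.14094547e+00 1.89419540e-04 1.60103867e+00] [0.04961764 0.12709454 0.13654832] 0.006959006481523867
```

View pics/w31.png

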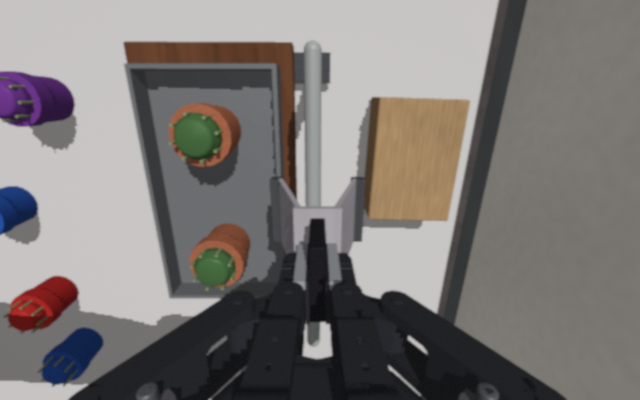

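View pics/e31.png

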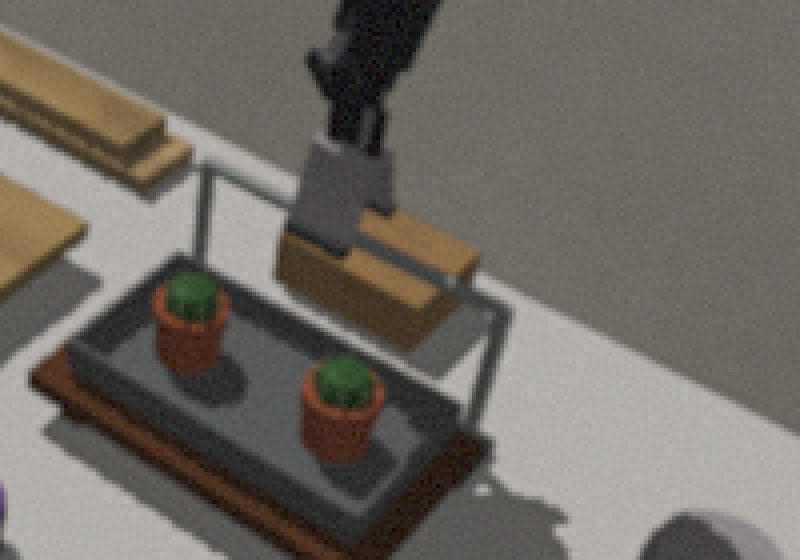

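Emit:
drive_tool(targets=[{"ax": 0, "ay": 0, "az": 0, "dx": 0, "dy": -1, "dz": 20, "gripper": -1}, {"ax": 0, "ay": 0, "az": 0, "dx": 0, "dy": 0, "dz": 18, "gripper": -1}, {"ax": 0, "ay": 0, "az": 0, "dx": 0, "dy": 0, "dz": 10, "gripper": -1}, {"ax": 0, "ay": 0, "az": 0, "dx": 0, "dy": 0, "dz": 4, "gripper": -1}, {"ax": 0, "ay": 0, "az": 0, "dx": 0, "dy": 0, "dz": 0, "gripper": -1}, {"ax": 0, "ay": 0, "az": 0, "dx": 0, "dy": 0, "dz": 0, "gripper": -1}])

```text
time: 41.7
tool_pos: [0.6963, -0.1402, 0.161]
orientation: [3.141, 0.0, 1.601]
wrist_force: [0.3, 1.0, -1.2]
grip_width: 0.0071
```

Emit:
drive_tool(targets=[{"ax": 0, "ay": 0, "az": 0, "dx": 0, "dy": 0, "dz": 2, "gripper": -1}, {"ax": 0, "ay": 0, "az": 0, "dx": 0, "dy": 0, "dz": 2, "gripper": -1}, {"ax": 0, "ay": 0, "az": 0, "dx": 0, "dy": 0, "dz": 0, "gripper": -1}])

```text
time: 42.0
tool_pos: [0.6958, -0.1401, 0.1563]
orientation: [-3.141, -0.0, 1.601]
wrist_force: [-0.2, 0.0, -1.1]
grip_width: 0.007
```

Emit:
drive_tool(targets=[{"ax": 0, "ay": 0, "az": 0, "dx": 0, "dy": 0, "dz": 1, "gripper": -1}, {"ax": 0, "ay": 0, "az": 0, "dx": 0, "dy": 0, "dz": 1, "gripper": -1}, {"ax": 0, "ay": 0, "az": 0, "dx": 0, "dy": 0, "dz": 0, "gripper": -1}, {"ax": 0, "ay": 0, "az": 0, "dx": 0, "dy": 0, "dz": 0, "gripper": -1}])

```text
time: 42.4
tool_pos: [0.696, -0.1402, 0.1551]
orientation: [3.141, 0.0, 1.601]
wrist_force: [-2.0, -0.1, 2.8]
grip_width: 0.0072
```

```bash
python3 - <<'E'
from h import *
s,im=snap('side','d32.png');cv2.imwrite('pics/e32.png',cv2.resize(im[120:260,320:520,::-1],(800,560),interpolation=3))
s,im=snap('wrist','w32.png')
E
```

```text
(no output)
```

View pics/e32.png

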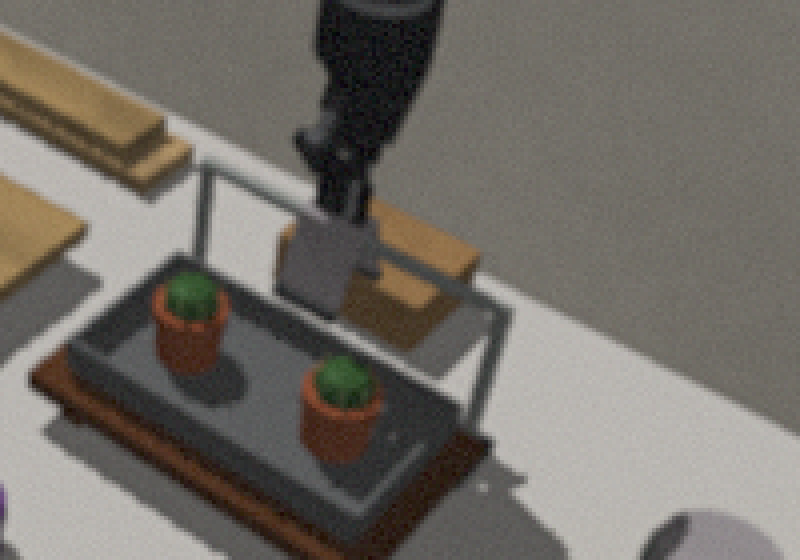

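View pics/w32.png

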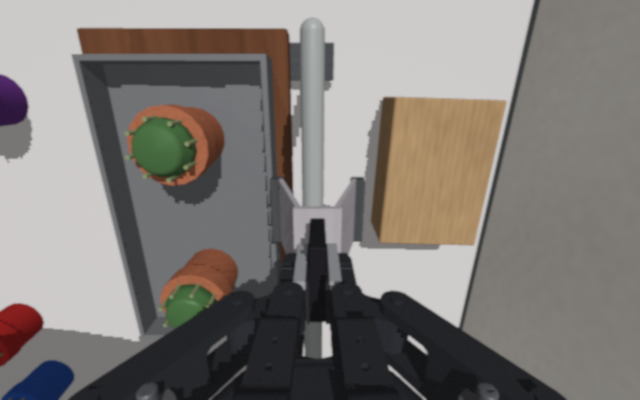

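Emit:
drive_tool(targets=[{"ax": 0, "ay": 0, "az": 0, "dx": 0, "dy": 0, "dz": 0, "gripper": -0.7}, {"ax": 0, "ay": 0, "az": 0, "dx": 0, "dy": 0, "dz": 0, "gripper": -0.4}, {"ax": 0, "ay": 0, "az": 0, "dx": 0, "dy": 0, "dz": 0, "gripper": 0}, {"ax": 0, "ay": 0, "az": 0, "dx": 0, "dy": 0, "dz": 0, "gripper": 0}, {"ax": 0, "ay": 0, "az": 0, "dx": 0, "dy": 0, "dz": -10, "gripper": 0}, {"ax": 0, "ay": 0, "az": 0, "dx": 0, "dy": 0, "dz": -25, "gripper": 0}, {"ax": 0, "ay": 0, "az": 0, "dx": 0, "dy": 0, "dz": -40, "gripper": 0}, {"ax": 0, "ay": 0, "az": 0, "dx": 0, "dy": 0, "dz": -45, "gripper": 0}])

```text
time: 43.3
tool_pos: [0.6951, -0.1399, 0.2745]
orientation: [-3.139, -0.001, 1.601]
wrist_force: [1.2, -0.6, 0.7]
grip_width: 0.043
```

Emit:
drive_tool(targets=[{"ax": 0, "ay": 0, "az": 0, "dx": 40, "dy": -40, "dz": -30, "gripper": 0}, {"ax": 0, "ay": 0, "az": 0, "dx": 40, "dy": -40, "dz": 0, "gripper": 0}, {"ax": 0, "ay": 0, "az": 0, "dx": 40, "dy": -20, "dz": 0, "gripper": 0}, {"ax": 0, "ay": 0, "az": 0, "dx": 0, "dy": 0, "dz": 0, "gripper": 0}, {"ax": 0, "ay": 0, "az": 0, "dx": 0, "dy": 0, "dz": 0, "gripper": 0}])

```text
time: 43.8
tool_pos: [0.606, -0.0355, 0.2991]
orientation: [3.14, 0.001, 1.602]
wrist_force: [-0.8, -0.0, 0.2]
grip_width: 0.0425
```

```bash
python3 - <<'E'
from h import *
s,im=snap('wrist','w33.png');print(s['time'],s['tool_pos'],s['orientation']);np.save('w33.npy',np.r_[s['tool_pos'],s['orientation']])
s,im=snap('side','d33.png');cv2.imwrite('pics/e33.png',cv2.resize(im[110:270,190:520,::-1],(792,384),interpolation=3))
s,im=snap('scene','s33.png')
E
```

```text
43.8 [ 0.60597445 -0.03547009  0.29906419] [3.13961308e+00 7.19045049e-04 1.60236442e+00]
```

View pics/w33.png

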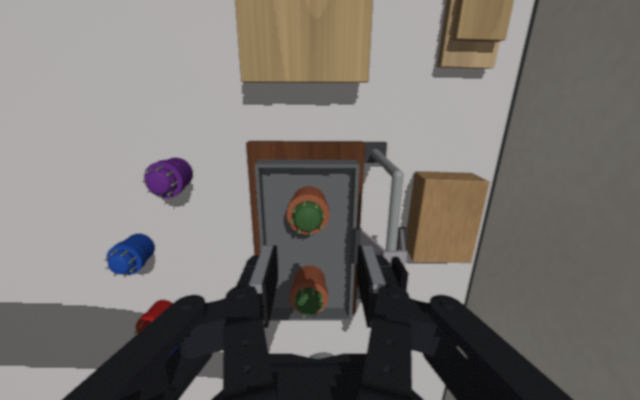

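View pics/e33.png

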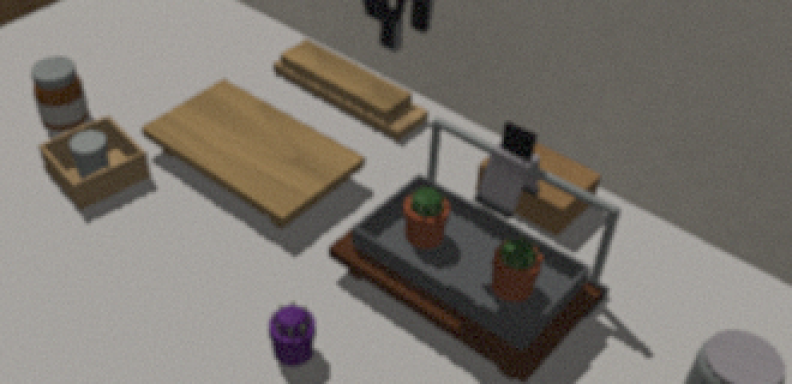

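View pics/s33.png

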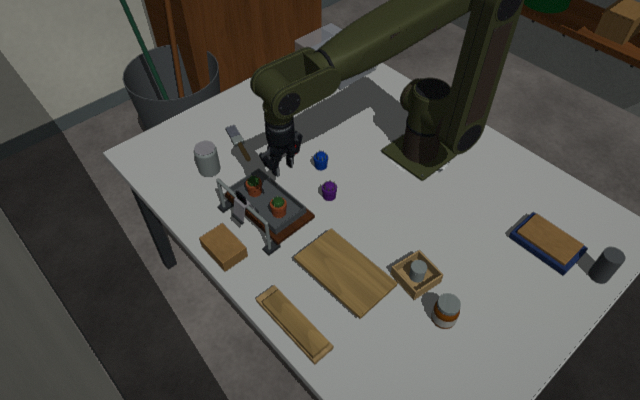

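Emit:
drive_tool(targets=[{"ax": 0, "ay": 0, "az": 0, "dx": 40, "dy": 0, "dz": 0, "gripper": 0}, {"ax": 0, "ay": 0, "az": 0, "dx": 40, "dy": 0, "dz": 0, "gripper": 0}, {"ax": 0, "ay": 0, "az": 0, "dx": 0, "dy": 0, "dz": 0, "gripper": 0}, {"ax": 0, "ay": 0, "az": 0, "dx": 0, "dy": 0, "dz": 0, "gripper": 0}, {"ax": 0, "ay": 0, "az": 0, "dx": 0, "dy": 0, "dz": 0, "gripper": 0}, {"ax": 0, "ay": 0, "az": 0, "dx": 0, "dy": 0, "dz": 0, "gripper": 0}, {"ax": 0, "ay": 0, "az": 0, "dx": 0, "dy": 0, "dz": 0, "gripper": 0}, {"ax": 0, "ay": 0, "az": 0, "dx": 0, "dy": 0, "dz": 0, "gripper": 0}])

```text
time: 44.75
tool_pos: [0.6038, 0.0431, 0.2977]
orientation: [-3.142, 0.0, 1.6]
wrist_force: [0.5, 0.5, 0.4]
grip_width: 0.043
```

```bash
python3 - <<'E'
from h import *
s,im=snap('scene','s34.png');cv2.imwrite('pics/c34.png',cv2.resize(im[160:300,200:400,::-1],(800,560),interpolation=3))
s,i2=snap('side','d34.png');cv2.imwrite('pics/e34.png',cv2.resize(i2[140:290,320:520,::-1],(800,600),interpolation=3))
s,i3=snap('wrist','w34.png');np.save('w34.npy',np.r_[s['tool_pos'],s['orientation']])
E
```

```text
(no output)
```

View pics/c34.png

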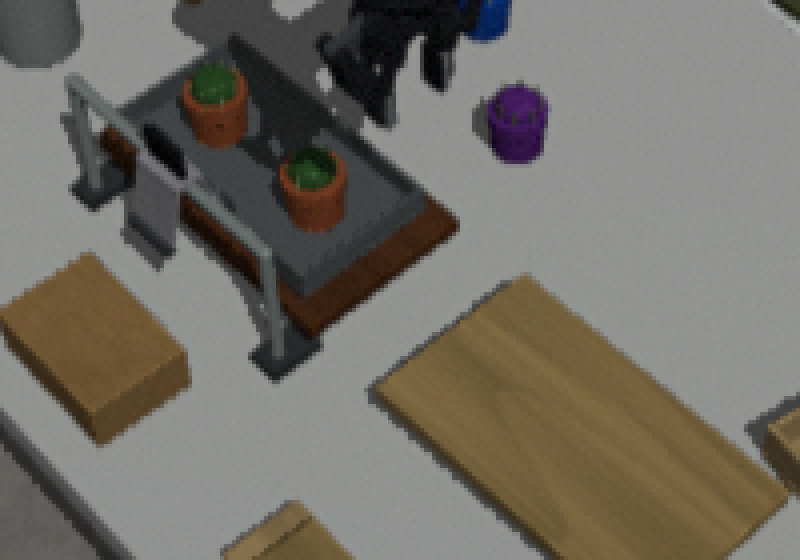

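View pics/e34.png

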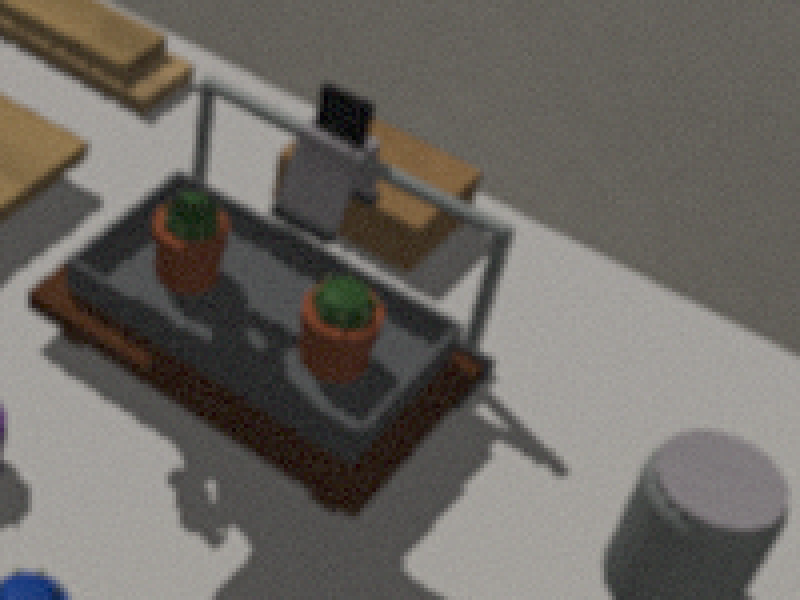

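View pics/w34.png

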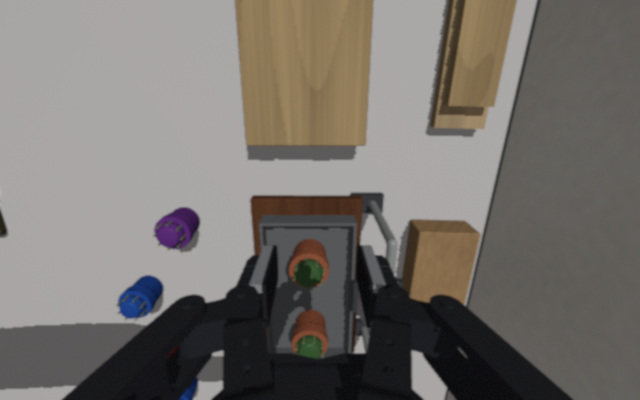

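```bash
python3 - <<'E'
from h import *
print(order.hand_in())
E
```

```text
the job is handed in; nothing more can be done
None
```

The job is handed in at about 45 s of the 210 s allowed. The last pictures showed every part of the task in place; `hand_in` gives no verdict.

- **Tin:** it stands in the plywood box.
- **Pots:** I found two terracotta pots on the table, and both now stand upright in the tray, one toward each end. I left the blue, red and purple look-alikes alone.
- **Tray:** I pushed it across the gap with both fingertips, at about 5–6 N. I saw no dip or lift in the pictures. Its position came out wrong the first time, with only about 6 mm left at the bench end where centred would be 20 mm. I pushed it about 10 mm further. It then measured about 21 mm there, in line with the stand to within measurement error.
- **Tag:** it hangs upright astride the rail, near the middle. It touched down on the bar at the expected height.
- **Jar, can and brush:** they looked unmoved compared with the first pictures, judged by eye.

The fixed cameras disagreed with each other by 1–3 cm on several points, mostly the tray, box and stand. I used the close wrist-camera measurements for all grasps and placements.

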